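# Lock rejected ball valves away in the reject box

## Task

Turn the key clockwise as far as it goes to unlock the red reject box, slide its shutter fully open, and use the hand sweeper, not your fingers, to sweep every ball valve on the deck through the hatch into the box. Then slide the shutter fully shut, turn the key back to where it was, pull it out and leave it in the grey key tray, and stand the sweeper upright on its black mat again. Leave the tape measure, jar and amber bottle where they are.

Things in the scene. Friction and masses are not known exactly. Their poses are not given: they have to be found in the camera images.
- reject_box: red sheet-metal reject box, fixed, in a new place each run; origin on the table. Own axes: x to its back, y to its left end, z up. Its top is a channel 200 mm wide (x -100 to +100) from y -175 to +150 mm, between 4 mm walls with rims at z 150 mm. The right part is a deck, the left part a hatch over a hollow box with its floor at z 12 mm
- lock (a point): centre of the steel lock plate (44 x 44 mm), on the lock's upright axis, at the plate's top, 151 mm above the table; on a bracket at the back of the box, at x +135, y +60 mm in the box's axes
- barrel (a joint): lock barrel angle, rad: 0 locked (start), grows clockwise seen from above to a stop at 1.3; counts as unlocked from 1.1. Stays where left (friction 0.06 N m). Its cam bars the shutter while locked, and it turns fully back only with the shutter shut. The key has about 0.09 rad of play in it
- key_head (a point): centre of the key's yellow head, a plate 34 mm wide (its x), 10 thick (y), 40 tall (z, up). Foot of the key 42 mm below, with a bit 22 mm wide (x), 6 thick. 40 g. Starts upright in the lock, this point 26 mm above the lock plate, axes as the box's; turns with the barrel. Lifts straight out (20 mm) only near barrel angle 0, else the bit is caught under the plate
- shutter (a joint): travel of the aluminium shutter in m: 0 = shut, 0.112 = fully open; slides towards the box's +y, out under the left rim; friction about 2 N, stays where left. It lies 6 mm below the deck's level
- shutter_knob (a point): centre of the shutter's black block handle, outside the left end of the box: 24 mm (box's x) by 18 mm (y), 40 mm tall, top 16 mm above this point; it stands on the shutter's 90 mm wide tongue
- sweeper_handle (a point): grip point of the hand sweeper, 64 mm above its underside: a blue shoe 110 mm long (x), 50 deep (y), 42 high, with a wooden ridge handle on it 80 mm long, 24 thick (y), 42 to 84 mm above the underside. About 0.25 kg. Starts standing on the mat; sweep with its 110 x 42 mm faces
- mat: black rubber mat 130 mm (x) by 80 mm (y), 3 mm thick, fixed in the shallow steel drip tray at the left, underside 2.4 mm above the table; origin under its centre
- key_tray: shallow grey open tray 100 x 100 mm, 16 mm high, walls and floor 3 mm, fixed in the drip tray, underside 2.4 mm above the table; origin under its centre. It stands to the left of the mat. The drip tray's rim is 24 mm high. The filler's column and head overhang the drip tray's back: keep the wrist low and in front of them
- valve_1_mid (a point): a brass ball valve with a flat red lever, 92 mm long, 26 mm wide, 42 mm tall; this point is mid-way along it, 18 mm above its underside; y runs along its length. It starts lying on the steel deck of the reject box; some valves are absent
- valve_2_mid (a point): a brass ball valve with a flat red lever, 92 mm long, 26 mm wide, 42 mm tall; this point is mid-way along it, 18 mm above its underside; y runs along its length. It starts lying on the steel deck of the reject box; some valves are absent
- valve_3_mid (a point): a brass ball valve with a flat red lever, 92 mm long, 26 mm wide, 42 mm tall; this point is mid-way along it, 18 mm above its underside; y runs along its length. It starts lying on the steel deck of the reject box; some valves are absent
- valve_4_mid (a point): a brass ball valve with a flat red lever, 92 mm long, 26 mm wide, 42 mm tall; this point is mid-way along it, 18 mm above its underside; y runs along its length. It starts lying on the steel deck of the reject box; some valves are absent
- tape_measure: yellow tape measure, 34 x 79 x 57 mm, bystander; origin under its centre
- seal_jar: jar with black lid, 58 mm across, 56 mm tall, bystander; origin under its centre
- bottle_amber: amber glass bottle, 70 mm across, 262 mm tall, bystander behind the box; origin under its centre
- key: the key as a body; origin at the foot of its bit, 42 mm below the centre of its head
- sweeper: the sweeper as a body; origin under its centre, z up when it stands upright
- deck (a point): middle of the steel deck (top at z 125 mm), which fills the channel from y -175 to +40 mm in the box's axes. The valves start between about y -106 and +35 mm, so the last 65 mm at the right end are free for setting the sweeper down behind them
- hatch (a point): middle of the hatch opening, 200 mm (x) by 110 mm (y, +40 to +150 mm in the box's axes), at deck level
Things that resemble listed ones, but are neither listed nor needed, are in the scene too. Of the things like the key, leave any that is turquoise; of the rest the smaller one is meant.

How it is judged:
By the outcome, as a careful person would: the job done as asked, in the order asked, and still so for the second after the job is handed in, with the robot touching nothing.
Of valve_1, valve_2, valve_3, valve_4 only 2 to 4 are there at a start; the rules pass over those that are not, and their reading is None.
At some moment in a run one of sweeper may be knocked a few centimetres aside while the robot is not near it.
It also fails if it takes over 210 s, if anything falls off the work surface, if the arm or the gripper's body presses on something with over 40 N, if the wrist force passes 120 N, or if a joint passes its speed limit or range.

## Robot

A 6-joint arm with a two-finger parallel gripper is mounted at the origin on a cart in front of the work surface, level with it; the furniture and walls round the work are solid. World frame = base frame: x ahead of the robot, y to its left, z up, the work surface at z = 0. Lengths are in m, angles in rad, forces in N, time in s.
With the tool pointing down it reaches from about 0.3 to 0.875 m from the base axis. Payload 4.2 kg.
Tool frame: the origin (TCP) lies at the very end of the fingers, on their centre line; the grasp point (between the pads) lies 19 mm behind it; z points along the fingers, y is the line along which they close (so a half turn about z gives the same grasp; the last joint's range is limited). The gripper opens to 85 mm and grips with 20 to 120 N. Pads are 22 mm wide; open, the fingers measure 114 mm over their backs; the gripper's body (76 mm by 85 mm) begins 54 mm behind the grasp point. The pads swing forward as they close: fully open they stand 13 mm farther back than shut.
Start: joints at [-1.295, 0.32, 1.565, -0, 1.257, -0.02], TCP at [0.168, -0.55, 0.231] pointing down, gripper open.
Joint ranges: [-3.11, 3.11], [-0.84, 2.01], [0.21, 2.61], [-1.34, 4.49], [0.05, 2.63], [-2.56, 2.56]. Speed limits (rad/s): [2.57, 2.57, 3.14, 3.14, 3.14, 3.14].

## Interface

Orientations are given as a rotation vector (axis times angle).
In Python, from rig import bot, imaging, hand_in gives the robot as it stands.
- The arm moves only by the tool apply_moves, never from a script. Its argument "motion" is a list of rows, each a list of 3 entries, a list of its own where there are three numbers: the shift along the world's x, y, z in cm, then the turn, a rotation vector about the world's x, y, z in degrees, then the opening, from -1 (shut) to 1 (fully open). In form: [[[x, y, z], [ax, ay, az], gripper], ...]. A call has 1 to 8 rows; each row shifts and turns the commanded pose from where the row before left it; what a row does not reach is not made up. A row lasts 1/10 s, in which the tool goes at most 50 mm and 8.59 degrees, less where a joint would pass 70% of its speed; a pose out of reach is approached as far as the arm can. A call is refused whole if a number of a shift passes 5 or a number of a turn 8.59, either way. A call with a gripper value outside its range is refused whole. The fingers move at their own pace and stop on an object; "squeeze" is the grip in N (left out, the last holds). Time passes only in rows, so rows that do not move let the fingers close. It gives the time, the measured TCP pose, the force, the opening and the grip force at its end, in the units of the state.
- bot.read_state(): the state, without advancing time (a new reading comes with each control period).
- imaging.capture(name): name is "scene" or "top"; returns the picture (420x560x3 uint8, blue, green, red); there is no depth.
- imaging.calibration(name): a dict with "fx", "fy", "cx", "cy" (pixels), "eye" and "rotation" of the camera in the world. Camera axes: x right, y down, z forward; pixel columns grow to the right and rows downward; lengths in m; the calibration is good to about 2 mm. A picture is of the moment at which its call begins. calibration takes no time and is no camera call.
- hand_in(): hands the job in; it is judged then, once.
The state is a dict: "time": time; "joint_positions": joint angles; "joint_vel": joint speeds; "joint_efforts": joint torques, N m; "eef_pos": TCP position; "eef_rot": TCP orientation; "force": force on the tool from outside, world axes, zero at the start; "ft_torque": the same for the moment, N m; "gripper_width": opening from 0.0 (shut) to 1.0 (fully open); "grasp_force": force on a finger pad.
Only numpy, scipy, OpenCV 4.12 (cv2) and the standard library are available. Lean on these libraries where they do the work, as an engineer would, in place of code of your own. Each camera call takes 0.05 s, during which the arm holds its last target. There are 200 camera calls.

## Working session

There is one attempt and no reset: what is moved stays moved. The work goes in short steps, Python scripts to look and compute and a tool call to move; the robot and the scene stay as the last step left them, time stands still between calls to the robot, and variables do not carry over. Pictures are saved under pics/ and viewed, at most 14 in all, crops included, and the job is handed in when it is done.

Besides the shell and the picture viewer there is one more tool, called by a JSON object that holds its "name" and its "arguments". apply_moves: Moves the arm, as the interface text tells. Its arguments: {"type":"object","properties":{"motion":{"type":"array","items":{"type":"array"}},"squeeze":{"type":"number"}},"required":["motion"]}

```bash
mkdir -p pics
python3 - <<'E'
from rig import bot, imaging
import cv2
for n in("scene","top"):
    im=imaging.capture(n); cv2.imwrite(f"pics/{n}0.png",cv2.resize(im,(800,600),interpolation=cv2.INTER_CUBIC))
    print(n,imaging.calibration(n))
print(bot.read_state())
E
```

```text
scene {'fx': 429.57588307406036, 'fy': 429.57588307406036, 'cx': 281.06237376376544, 'cy': 210.84494635554387, 'eye': array([0.24388987, 0.79627229, 0.8147957 ]), 'rotation': array([-0.62315815,  2.63429978, -1.16478661])}
top {'fx': 472.782795994147, 'fy': 472.782795994147, 'cx': 272.9618887468612, 'cy': 209.38882896072386, 'eye': array([0.27695357, 0.12208426, 1.43630792]), 'rotation': array([-2.11174508,  2.10774028, -0.22595981])}
{'time': 0.1, 'joint_positions': array([-1.29498358e+00,  3.20238674e-01,  1.56554506e+00,  1.10740882e-05,
        1.25742232e+00, -1.99876076e-02]), 'joint_vel': array([ 9.58329437e-04, -2.86364910e-03, -4.53634912e-03, -4.56676367e-04,
       -1.80313574e-03, -3.71036627e-05]), 'joint_efforts': array([-5.24942170e-04, -4.16408336e+01, -2.34706128e+01, -1.21789626e-04,
        4.88010424e-03,  1.67100262e-05]), 'eef_pos': array([ 0.16751009, -0.54961286,  0.23056484]), 'eef_rot': array([-3.10571161e+00, -4.62708676e-01,  3.06724742e-04]), 'force': array([ 0.5048222 , -0.27691234,  0.10111118]), 'ft_torque': array([ 0.01061105,  0.04271003, -0.0256942 ]), 'grasp_force': 0.0, 'gripper_width': 1.0000567896260546}
```

View pics/scene0.png

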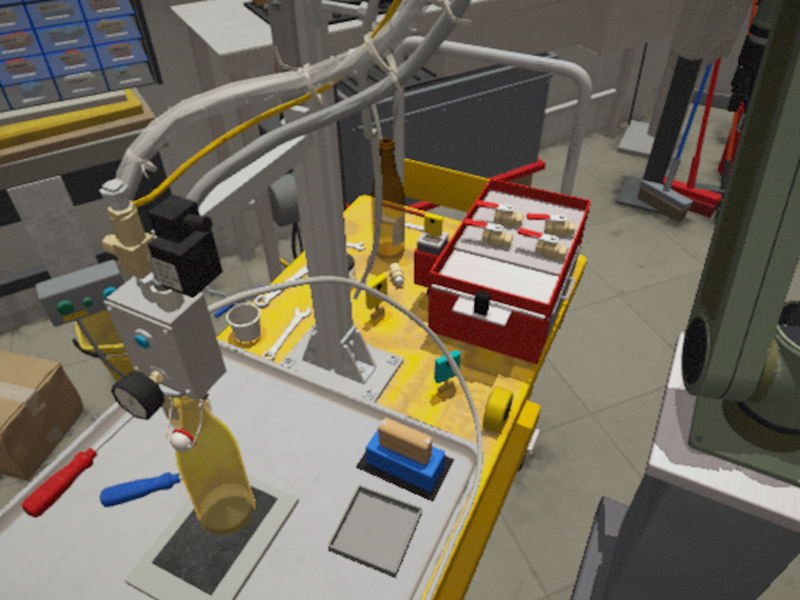

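View pics/top0.png

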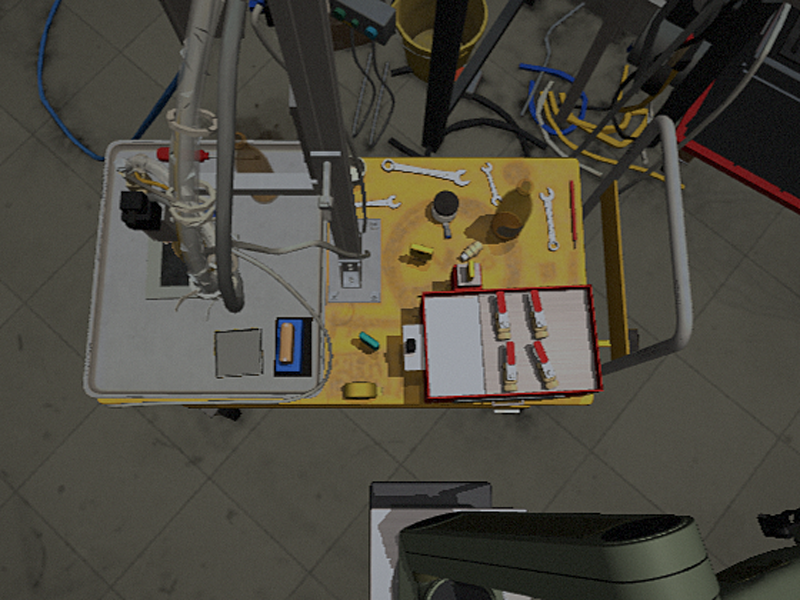

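The scene shows four valves on the deck, the key in its lock at top (470,268), the knob at (411,346), the sweeper at (290,345) and the tray at (239,352). I'll take closer crops next.

```bash
cat > h.py <<'E'
import numpy as np, cv2
from scipy.spatial.transform import Rotation as R
from rig import bot, imaging
def cam(n):
    c=imaging.calibration(n); return c,R.from_rotvec(c["rotation"]).as_matrix()
def proj(n,p):
    c,M=cam(n); q=(np.atleast_2d(p)-c["eye"])@M
    return np.c_[c["fx"]*q[:,0]/q[:,2]+c["cx"], c["fy"]*q[:,1]/q[:,2]+c["cy"]]
def atz(n,uv,z):
    c,M=cam(n); uv=np.atleast_2d(uv)
    d=np.c_[(uv[:,0]-c["cx"])/c["fx"],(uv[:,1]-c["cy"])/c["fy"],np.ones(len(uv))]@M.T
    return c["eye"]+d*((z-c["eye"][2])/d[:,2])[:,None]
def crop(n,x0,y0,w,h,k,f):
    im=imaging.capture(n); a=cv2.resize(im[y0:y0+h,x0:x0+w],None,fx=k,fy=k,interpolation=cv2.INTER_CUBIC)
    cv2.imwrite("pics/"+f,a); return im
E
python3 - <<'E'
from h import *
print(proj("top",[0.5,0,0.15]),proj("top",[0.5,0.1,0.15]))
crop("top",270,170,160,120,5,"t1.png")
crop("scene",280,115,150,150,4,"s1.png")
crop("top",140,200,160,90,5,"t2.png")
E
```

```text
[[316.8218913  228.75750813]] [[280.5801663  228.68695669]]
```

View pics/t1.png

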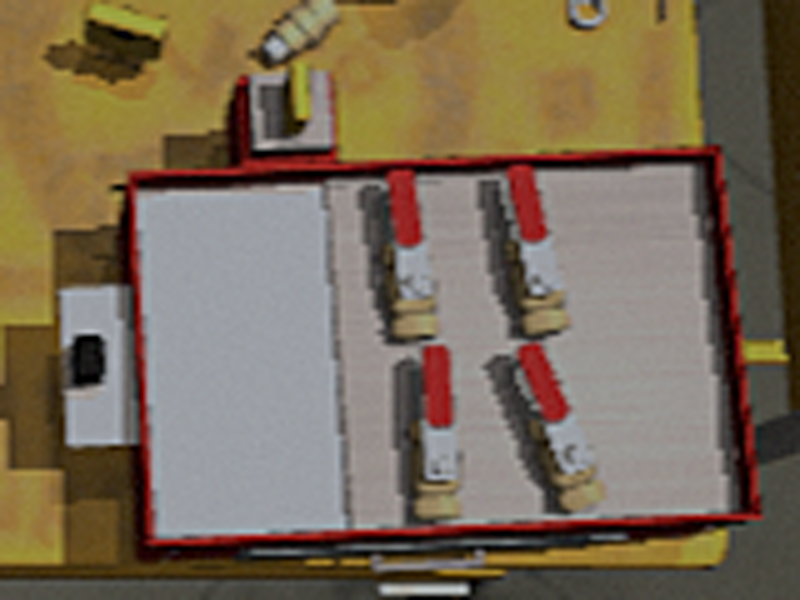

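View pics/s1.png

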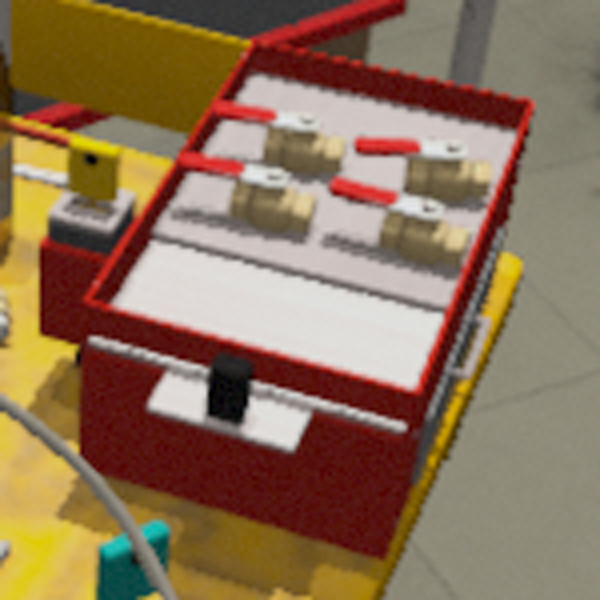

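View pics/t2.png

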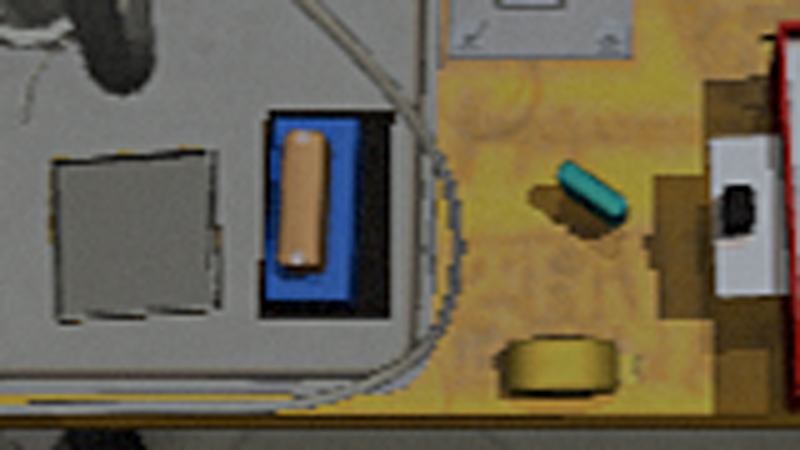

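Crop readings. The box rim corners in t1 are (130,175), (720,150), (758,518) and (148,550). The lock plate is about (292,112). The sweeper handle in t2 is at (303,198), and the mat corners are (268,110), (395,112), (390,318) and (260,318). I'll fit poses from these.

```bash
cat > fit.py <<'E'
from h import *
from scipy.optimize import least_squares
T1=lambda a:np.array(a)/5+[270,170]
S1=lambda a:np.array(a)/4+[280,115]
T2=lambda a:np.array(a)/5+[140,200]
C=np.array([[.104,.154,.15],[.104,-.179,.15],[-.104,-.179,.15],[-.104,.154,.15]])
def tf(p,q): 
    c,s=np.cos(p[2]),np.sin(p[2]); q=np.atleast_2d(q)
    return np.c_[p[0]+c*q[:,0]-s*q[:,1],p[1]+s*q[:,0]+c*q[:,1],q[:,2]]
ut=T1([[130,175],[720,150],[758,518],[148,550]]); us=S1([[92,300],[255,45],[530,103],[420,398]])
res=lambda p:np.r_[(proj("top",tf(p,C))-ut).ravel(),(proj("scene",tf(p,C))-us).ravel()]
f=least_squares(res,[.5,-.1,0]); 
if __name__=="__main__":
    P=f.x; print("box",P,np.round(f.fun,1))
    for n,q in dict(lock=[.135,.06,.151],keytop=[.135,.06,.197],deck=[0,-.0675,.125]).items():
        w=tf(P,q); print(n,w, (proj("top",w)-[270,170])*5,(proj("scene",w)-[280,115])*4)
    print("plate c",atz("top",T1([[250,75],[328,72],[336,150],[255,152]]),.151).mean(0), "key top",atz("top",T1([300,66]),.197),atz("top",T1([302,118]),.197))
    print("knob",atz("top",T1([89,358]),.14))
    from itertools import product
    h=atz("top",T2([[303,132],[301,266]]),.0894);print("handle",h,h.mean(0))
    s=atz("top",T2([[275,118],[360,118],[352,302],[265,300]]),.0474);print("shoe",s,s.mean(0))
    m=atz("top",T2([[268,110],[395,112],[390,318],[260,318]]),.0054);print("mat",m,m.mean(0))
    t=atz("top",T2([[55,160],[215,150],[218,308],[60,320]]),.0184);print("tray",t,t.mean(0))
    v=T1([[405,172],[415,335],[522,168],[547,330],[437,348],[438,517],[530,347],[582,508]]); w=atz("top",v,.15)
    c,sn=np.cos(P[2]),np.sin(P[2]); d=w[:,:2]-P[:2]; print("valves box frame",np.round(np.c_[d@[c,sn],d@[-sn,c]],3))
E
python3 fit.py
```

```text
box [ 0.47137197 -0.09991715  0.04959282] [-0.8 -0.2  0.1 -0.7  1.   0.4  0.1 -0.  -2.   1.2 -0.4 -1.1  2.  -0.3
  0.7 -0.1]
lock [[ 0.60323164 -0.03329863  0.151     ]] [[290.38754897 112.01888376]] [[ 93.99587844 206.55894716]]
keytop [[ 0.60323164 -0.03329863  0.197     ]] [[300.16224718  91.12803293]] [[ 96.02239804 147.45975277]]
deck [[ 0.47471811 -0.16733416  0.125     ]] [[529.61525116 346.51806246]] [[345.32200274 182.16245765]]
plate c [ 0.60318009 -0.03433822  0.151     ] key top [[ 0.6173236  -0.03354422  0.197     ]] [[ 0.58823557 -0.03393655  0.197     ]]
knob [[0.46557395 0.07992806 0.14      ]]
handle [[0.51675729 0.3302127  0.0894    ]
 [0.43903989 0.32870926 0.0894    ]] [0.47789859 0.32946098 0.0894    ]
shoe [[0.53268678 0.35370668 0.0474    ]
 [0.53278759 0.30296295 0.0474    ]
 [0.42294756 0.30447956 0.0474    ]
 [0.42402502 0.35560886 0.0474    ]] [0.47811174 0.32918951 0.0474    ]
mat [[0.54541655 0.36520194 0.0054    ]
 [0.5443201  0.28700207 0.0054    ]
 [0.41774164 0.28675181 0.0054    ]
 [0.41759329 0.36528377 0.0054    ]] [0.48126789 0.3260599  0.0054    ]
tray [[0.51184353 0.49114636 0.0184    ]
 [0.51818788 0.3942792  0.0184    ]
 [0.42224952 0.38846254 0.0184    ]
 [0.41489453 0.48270948 0.0184    ]] [0.46679387 0.43914939 0.0184    ]
valves box frame [[ 0.098 -0.002]
 [ 0.006  0.001]
 [ 0.097 -0.067]
 [ 0.005 -0.072]
 [-0.002 -0.011]
 [-0.094 -0.004]
 [-0.004 -0.062]
 [-0.093 -0.082]]
```

{"name": "apply_moves", "arguments": {"motion": [[[2.7,3.2,0.3],[0,0,8.29],1],[[2.7,3.2,0.3],[0,0,8.29],1],[[2.7,3.2,0.3],[0,0,8.29],1],[[2.7,3.2,0.3],[0,0,8.29],1],[[2.7,3.2,0.3],[0,0,8.29],1],[[2.7,3.2,0.3],[0,0,8.29],1],[[2.7,3.2,0.3],[0,0,8.29],1],[[2.7,3.2,0.3],[0,0,8.29],1]], "squeeze": 40}}

```text
time: 1.05
eef_pos: [0.3843, -0.2926, 0.2555]
eef_rot: [2.342, 2.094, -0.0]
force: [0.3, -0.2, -0.2]
gripper_width: 1.002
grasp_force: 0.0
```

{"name": "apply_moves", "arguments": {"motion": [[[2.7,3.2,0.1],[0,0,8.29],1],[[2.7,3.2,0.1],[0,0,8.29],1],[[2.7,3.2,0.1],[0,0,8.29],1],[[2.7,3.2,0.1],[0,0,8.29],1],[[2.7,3.2,0.1],[0,0,8.29],1],[[2.7,3.2,0.1],[0,0,8.29],1],[[2.7,3.2,0.1],[0,0,8.29],1],[[2.7,3.2,0.1],[0,0,8.29],1]]}}

```text
time: 1.85
eef_pos: [0.6005, -0.0365, 0.2633]
eef_rot: [-0.815, -3.034, 0.0]
force: [1.0, -0.8, 0.3]
gripper_width: 0.998
grasp_force: 0.0
```

{"name": "apply_moves", "arguments": {"motion": [[[0,0,0],[0,0,8.29],0],[[0,0,0],[0,0,8.29],0],[[0,0,0],[0,0,8.29],0],[[0,0,0],[0,0,8.29],0],[[0,0,0],[0,0,0],0],[[0,0,0],[0,0,0],0]]}}

```text
time: 2.45
eef_pos: [0.5995, -0.038, 0.2632]
eef_rot: [0.071, -3.141, -0.0]
force: [-0.5, -0.5, -0.3]
gripper_width: 0.503
grasp_force: 0.0
```

```bash
cat >> h.py <<'E'
def st():
    s=bot.read_state(); M=R.from_rotvec(s["eef_rot"]).as_matrix(); yw=np.degrees(np.arctan2(M[1,0],M[0,0]))
    print("t",round(s["time"],2),"pos",np.round(s["eef_pos"],4),"yaw",round(yw,2),"down",np.round(M[:,2],3),"q",np.round(s["joint_positions"],2),"F",np.round(s["force"],1),"w",round(s["gripper_width"],3),"g",round(s["grasp_force"],1)); return s
E
python3 - <<'E'
from h import *
st()
crop("top",270,140,130,100,6,"t3.png")
# hose epipolar: top pts view
for p in [(290,262),(310,290),(322,320),(330,350),(325,375),(300,395)]:
    u=np.array(p)*.7
    print(p,[(z,np.round(proj("scene",atz("top",u,z))[0]/.7).tolist()) for z in(.03,.1,.2,.3,.4)])
print("bottle",atz("top",np.array([507,228])*.7,0.01))
E
```

```text
t 2.45 pos [ 0.5995 -0.038   0.2632] yaw -177.42 down [-0.  0. -1.] q [-0.08  0.34  1.45  0.    1.35 -1.7 ] F [-0.5 -0.5 -0.3] w 0.503 g 0.0
(290, 262) [(0.03, [300.0, 415.0]), (0.1, [310.0, 386.0]), (0.2, [324.0, 339.0]), (0.3, [342.0, 284.0]), (0.4, [362.0, 219.0])]
(310, 290) [(0.03, [349.0, 409.0]), (0.1, [358.0, 380.0]), (0.2, [372.0, 333.0]), (0.3, [389.0, 279.0]), (0.4, [409.0, 214.0])]
(322, 320) [(0.03, [393.0, 411.0]), (0.1, [401.0, 382.0]), (0.2, [416.0, 335.0]), (0.3, [433.0, 280.0]), (0.4, [452.0, 216.0])]
(330, 350) [(0.03, [434.0, 417.0]), (0.1, [443.0, 388.0]), (0.2, [457.0, 341.0]), (0.3, [474.0, 285.0]), (0.4, [494.0, 220.0])]
(325, 375) [(0.03, [462.0, 434.0]), (0.1, [471.0, 404.0]), (0.2, [486.0, 355.0]), (0.3, [503.0, 299.0]), (0.4, [523.0, 231.0])]
(300, 395) [(0.03, [475.0, 470.0]), (0.1, [485.0, 439.0]), (0.2, [500.0, 387.0]), (0.3, [518.0, 327.0]), (0.4, [539.0, 257.0])]
bottle [[ 0.7460307  -0.13751423  0.01      ]]
```

View pics/t3.png

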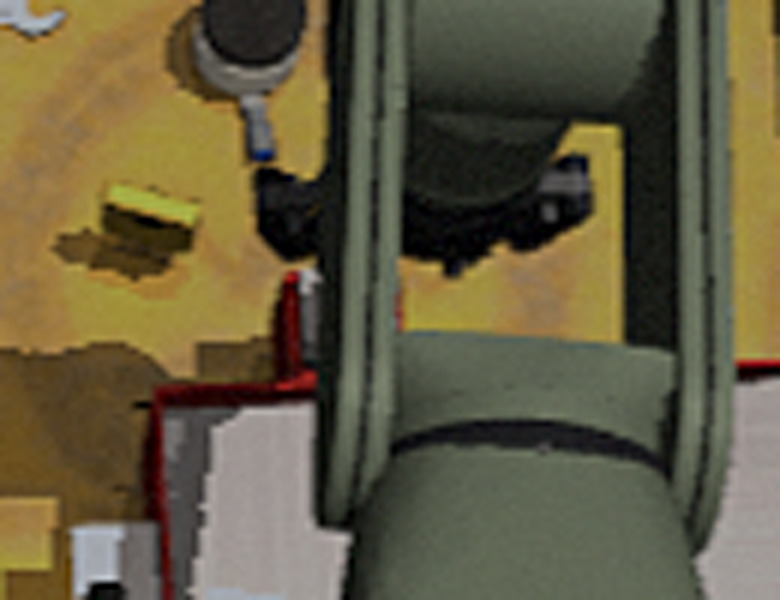

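The arm hides most of the lock in this view. The other yellow key, at (150,215), is the decoy. The fit is consistent, so I'll descend on the key.

{"name": "apply_moves", "arguments": {"motion": [[[0.4,0.4,-2],[0,0,0],0],[[0,0,-2.5],[0,0,0],0],[[0,0,-2],[0,0,0],0],[[0,0,-1.5],[0,0,0],0],[[0,0,-1.2],[0,0,0],0],[[0,0,-1.1],[0,0,0],0],[[0,0,0],[0,0,0],0]]}}

```text
time: 3.2
eef_pos: [0.6028, -0.034, 0.1589]
eef_rot: [0.074, -3.138, -0.001]
force: [-0.4, -1.0, 0.5]
gripper_width: 0.502
grasp_force: 0.0
```

Run:
```python
from h import *
st()
crop("scene",270,115,100,100,6,"s2.png")
```

```text
t 3.2 pos [ 0.6028 -0.034   0.1589] yaw -177.29 down [-0.003  0.    -1.   ] q [-0.08  0.42  1.6   0.    1.12 -1.69] F [-0.4 -1.   0.5] w 0.502 g 0.0
```

View pics/s2.png

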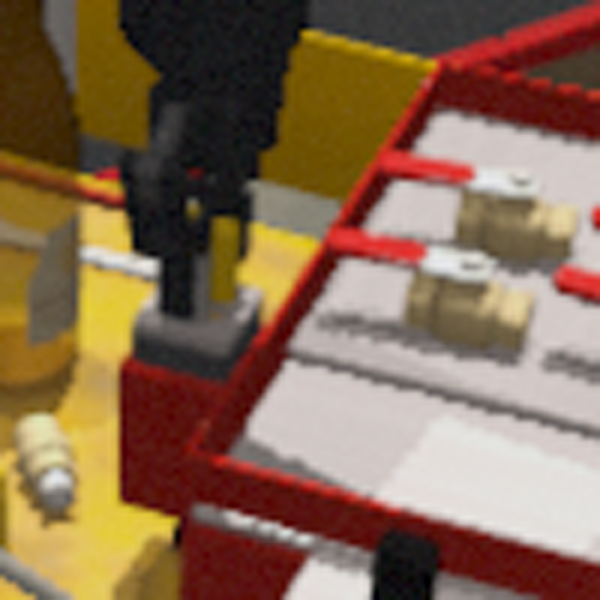

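The fingers straddle the yellow head at about (215,255). Closing on it now.

{"name": "apply_moves", "arguments": {"motion": [[[0,0,0.1],[0,0,0],-0.3],[[0,0,0],[0,0,0],-0.6],[[0,0,0],[0,0,0],-1],[[0,0,0],[0,0,0],-1],[[0,0,0],[0,0,0],-1],[[0,0,0],[0,0,0],-1],[[0,0,0],[0,0,0],-1]], "squeeze": 40}}

```text
time: 3.95
eef_pos: [0.6042, -0.0341, 0.1623]
eef_rot: [-0.075, 3.139, -0.0]
force: [-0.4, -0.9, 5.9]
gripper_width: 0.112
grasp_force: 42.0
```

Run:
```python
from h import *
print(st()["ft_torque"])
```

```text
t 3.95 pos [ 0.6042 -0.0341  0.1623] yaw -177.25 down [ 0.002 -0.    -1.   ] q [-0.08  0.41  1.6   0.    1.13 -1.69] F [-0.4 -0.9  5.9] w 0.112 g 42.0
[0.03095394 0.08452189 0.05859975]
```

{"name": "apply_moves", "arguments": {"motion": [[[0,0,0],[0,0,-6],-1],[[0,0,0],[0,0,-8],-1],[[0,0,0],[0,0,-8],-1],[[0,0,0],[0,0,-8],-1],[[0,0,0],[0,0,-8],-1],[[0,0,0],[0,0,-8],-1],[[0,0,0],[0,0,-8],-1],[[0,0,0],[0,0,-8],-1]]}}

```text
time: 4.75
eef_pos: [0.6046, -0.0333, 0.1623]
eef_rot: [1.56, 2.725, 0.004]
force: [1.1, 2.8, 5.8]
gripper_width: 0.11
grasp_force: 42.0
```

{"name": "apply_moves", "arguments": {"motion": [[[0,0,0],[0,0,-4],-1],[[0,0,0],[0,0,-3],-1],[[0,0,0],[0,0,-3],-1],[[0,0,0],[0,0,-2],-1],[[0,0,0],[0,0,0],-1]]}}

```text
time: 5.25
eef_pos: [0.6047, -0.0332, 0.1623]
eef_rot: [1.829, 2.552, 0.005]
force: [1.1, 3.0, 5.2]
gripper_width: 0.114
grasp_force: 42.1
```

Run:
```python
from h import *
print(st()["ft_torque"])
```

```text
t 5.25 pos [ 0.6047 -0.0332  0.1623] yaw 108.73 down [ 0.003  0.002 -1.   ] q [-0.07  0.41  1.6   0.    1.13 -0.4 ] F [1.1 3.  5.2] w 0.114 g 42.1
[ 0.50923063 -0.21578979  0.01938281]
```

{"name": "apply_moves", "arguments": {"motion": [[[0,0,0],[0,0,-2],-1],[[0,0,0],[0,0,-2],-1],[[0,0,0],[0,0,-2],-1],[[0,0,0],[0,0,-2],-1],[[0,0,0],[0,0,0],-1]]}}

```text
time: 5.75
eef_pos: [0.6048, -0.0331, 0.1623]
eef_rot: [2.001, 2.42, 0.005]
force: [0.8, 3.1, 5.9]
gripper_width: 0.108
grasp_force: 42.7
```

Run:
```python
from h import *
print(st()["ft_torque"])
```

```text
t 5.75 pos [ 0.6048 -0.0331  0.1623] yaw 100.84 down [ 0.003  0.001 -1.   ] q [-0.07  0.41  1.6   0.    1.13 -0.26] F [0.8 3.1 5.9] w 0.108 g 42.7
[ 0.54862835 -0.29644839  0.54183848]
```

The wrist torque shows the key is at its stop. I'll release it and go to the knob.

{"name": "apply_moves", "arguments": {"motion": [[[0,0,0],[0,0,2],-1],[[0,0,0],[0,0,1.5],-0.6],[[0,0,0],[0,0,0],-0.3],[[0,0,0],[0,0,0],0.1],[[0,0,0],[0,0,0],0.1],[[0,0,0],[0,0,0],0.1],[[0,0,2],[0,0,0],0.1],[[0,0,4],[0,0,0],0.1]]}}

```text
time: 6.55
eef_pos: [0.6015, -0.034, 0.2186]
eef_rot: [-1.925, -2.474, 0.007]
force: [1.5, 0.7, 0.8]
gripper_width: 0.548
grasp_force: 0.0
```

{"name": "apply_moves", "arguments": {"motion": [[[-1,0.8,3],[0,0,-4],0.1],[[-2.5,2,0],[0,0,-4],0.3],[[-3.5,3,0],[0,0,-3.5],0.3],[[-3.5,3,0],[0,0,0],0.3],[[-3.4,2.6,0],[0,0,0],0.3],[[0,0,0],[0,0,0],0.3],[[0,0,0],[0,0,0],0.3]]}}

```text
time: 7.25
eef_pos: [0.4644, 0.0803, 0.2518]
eef_rot: [2.165, 2.275, 0.001]
force: [0.4, -0.1, -0.1]
gripper_width: 0.654
grasp_force: 0.0
```

Run:
```python
from h import *
from fit import *
st(); print(tf(f.x,[0,.18,.143]))
im=imaging.capture("top")
p=proj("top",[.6032,-.0338,.19])[0].astype(int); k=proj("top",[.463,.08,.15])[0].astype(int); print(p,k)
a=cv2.resize(im[p[1]-25:p[1]+25,p[0]-25:p[0]+25],(400,400),interpolation=cv2.INTER_CUBIC)
b=cv2.resize(im[k[1]-30:k[1]+30,k[0]-30:k[0]+30],(400,400),interpolation=cv2.INTER_CUBIC)
cv2.imwrite("pics/t4.png",np.hstack([a,b]))
```

```text
t 7.25 pos [0.4644 0.0803 0.2518] yaw 92.83 down [ 0.002 -0.    -1.   ] q [ 0.15  0.14  1.75 -0.    1.25  0.1 ] F [ 0.4 -0.1 -0.1] w 0.654 g 0.0
[[0.46244892 0.07986154 0.143     ]]
[329 188] [287 242]
```

View pics/t4.png

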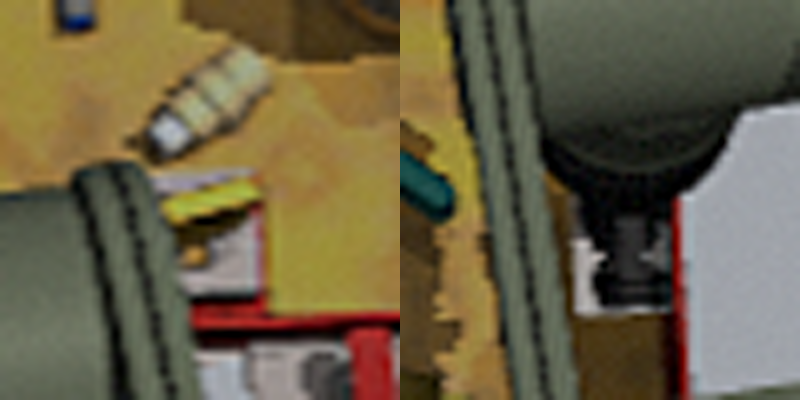

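The key in the left crop now lies turned about 75° and is unlocked. The gripper is over the knob, so I'll descend, grip and pull.

{"name": "apply_moves", "arguments": {"motion": [[[-0.1,0,-3],[0,0,0],0.2],[[0,0,-3.5],[0,0,0],0.2],[[0,0,-3],[0,0,0],0.2],[[0,0,-1.8],[0,0,0],0.2],[[0,0,-1],[0,0,0],0.2],[[0,0,0],[0,0,0],0.2]]}}

```text
time: 7.9
eef_pos: [0.4638, 0.0793, 0.1271]
eef_rot: [-2.168, -2.272, 0.003]
force: [-0.8, -0.1, 0.3]
gripper_width: 0.598
grasp_force: 0.0
```

{"name": "apply_moves", "arguments": {"motion": [[[0,0,0],[0,0,0],-0.2],[[0,0,0],[0,0,0],-0.6],[[0,0,0],[0,0,0],-1],[[0,0,0],[0,0,0],-1],[[0,0,0],[0,0,0],-1]]}}

```text
time: 8.4
eef_pos: [0.4646, 0.0799, 0.1294]
eef_rot: [2.166, 2.273, 0.003]
force: [1.5, -1.9, 6.3]
gripper_width: 0.275
grasp_force: 41.3
```

{"name": "apply_moves", "arguments": {"motion": [[[-0.05,1,0],[0,0,0],-1],[[-0.1,2,0],[0,0,0],-1],[[-0.1,2,0],[0,0,0],-1],[[-0.1,2,0],[0,0,0],-1],[[-0.1,2,0],[0,0,0],-1],[[-0.05,1,0],[0,0,0],-1],[[-0.05,1,0],[0,0,0],-1],[[0,0,0],[0,0,0],-1]]}}

```text
time: 9.2
eef_pos: [0.4594, 0.1916, 0.1295]
eef_rot: [2.166, 2.274, 0.006]
force: [2.4, 2.3, 5.4]
gripper_width: 0.27
grasp_force: 41.3
```

Run:
```python
from h import *
st()
```

```text
t 9.2 pos [0.4594 0.1916 0.1295] yaw 92.79 down [ 0.004  0.002 -1.   ] q [0.37 0.29 1.89 0.   0.96 0.32] F [2.4 2.3 5.4] w 0.27 g 41.3
```

{"name": "apply_moves", "arguments": {"motion": [[[0,0.4,0],[0,0,0],-1],[[0,0.4,0],[0,0,0],-1],[[0,0,0],[0,0,0],-1]]}}

```text
time: 9.5
eef_pos: [0.4593, 0.1919, 0.1293]
eef_rot: [2.155, 2.271, -0.011]
force: [4.5, -24.8, 9.2]
gripper_width: 0.276
grasp_force: 42.0
```

Run:
```python
from h import *
st()
```

```text
t 9.5 pos [0.4593 0.1919 0.1293] yaw 93.01 down [ 0.003 -0.013 -1.   ] q [ 0.38  0.29  1.89 -0.02  0.96  0.34] F [  4.5 -24.8   9.2] w 0.276 g 42.0
```

{"name": "apply_moves", "arguments": {"motion": [[[0,-0.7,0],[0,0,0],-1],[[0,0,0],[0,0,0],-0.5],[[0,0,0],[0,0,0],0.2],[[0,0,0],[0,0,0],0.2],[[0,0,1],[0,0,0],0.2],[[0,0,3],[0,0,0],0.3],[[0,0,4],[0,0,0],0.5],[[0,0,3],[0,0,0],0.5]]}}

```text
time: 10.3
eef_pos: [0.4582, 0.1913, 0.2409]
eef_rot: [2.167, 2.274, 0.003]
force: [-0.2, 0.6, -0.2]
gripper_width: 0.75
grasp_force: 0.0
```

Run:
```python
from h import *
st()
for p,z in [((290,262),.3),((310,290),.23),((318,308),.2),((326,335),.15),((330,350),.1),((325,375),.06)]:
    print(atz("top",np.array(p)*.7,z).round(3))
crop("top",140,170,190,130,4,"t5.png")
```

```text
t 10.3 pos [0.4582 0.1913 0.2409] yaw 92.77 down [ 0.002  0.001 -1.   ] q [0.37 0.19 1.72 0.   1.23 0.32] F [-0.2  0.6 -0.2] w 0.75 g 0.0
[[0.588 0.295 0.3  ]]
[[0.554 0.268 0.23 ]]
[[0.526 0.255 0.2  ]]
[[0.483 0.244 0.15 ]]
[[0.461 0.24  0.1  ]]
[[0.416 0.253 0.06 ]]
```

View pics/t5.png

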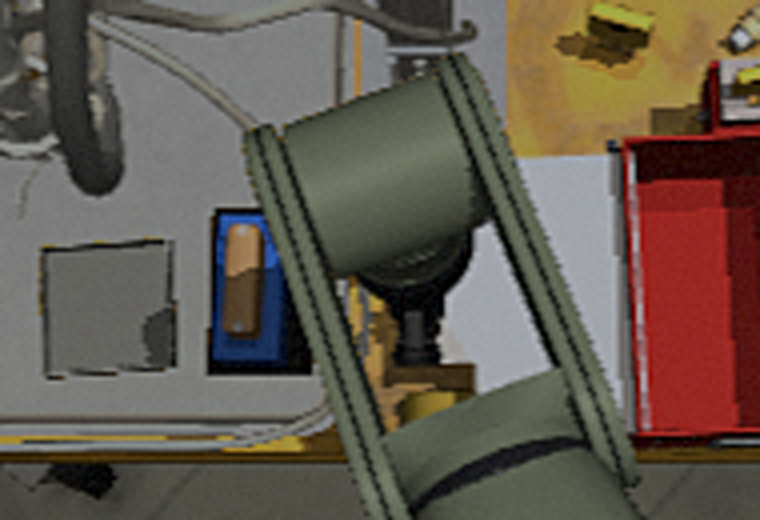

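The sweeper is unmoved at (243,278) in this crop and the hatch is open. Approaching the sweeper from the front, away from the hose.

{"name": "apply_moves", "arguments": {"motion": [[[-1,3.5,0],[0,0,7.93],0.3],[[-1,3.5,0],[0,0,7.93],0.3],[[-1,3.5,0],[0,0,7.93],0.3],[[-1,3.3,0],[0,0,7.93],0.3],[[0,0,-2],[0,0,7.93],0.3],[[0,0,-3],[0,0,7.93],0.3],[[0,0,-2],[0,0,7.93],0.3],[[1,0,-1.5],[0,0,7.93],0.3]]}}

```text
time: 11.15
eef_pos: [0.4263, 0.3288, 0.152]
eef_rot: [-0.637, -3.074, 0.003]
force: [1.1, 0.3, 0.6]
gripper_width: 0.65
grasp_force: 0.0
```

{"name": "apply_moves", "arguments": {"motion": [[[1.5,0,-1],[0,0,7.93],0.3],[[2,0,-1],[0,0,7.93],0.3],[[1.5,0,0],[0,0,7.93],0.3],[[0,0,0],[0,0,0],0.3],[[0,0,0],[0,0,0],0.3]]}}

```text
time: 11.65
eef_pos: [0.4776, 0.329, 0.1333]
eef_rot: [-0.005, -3.141, 0.0]
force: [-1.2, -0.2, -0.6]
gripper_width: 0.649
grasp_force: 0.0
```

Run:
```python
from h import *
print(st()["joint_efforts"])
crop("scene",210,215,160,130,5,"s3.png")
```

```text
t 11.65 pos [0.4776 0.329  0.1333] yaw 179.8 down [-0.001 -0.    -1.   ] q [ 0.58  0.4   1.7   0.    1.04 -0.98] F [-1.2 -0.2 -0.6] w 0.649 g 0.0
[-3.60227739e-01 -4.30221570e+01 -2.12461531e+01 -2.58271809e-02
 -5.94492280e-02 -3.57501651e-02]
```

View pics/s3.png

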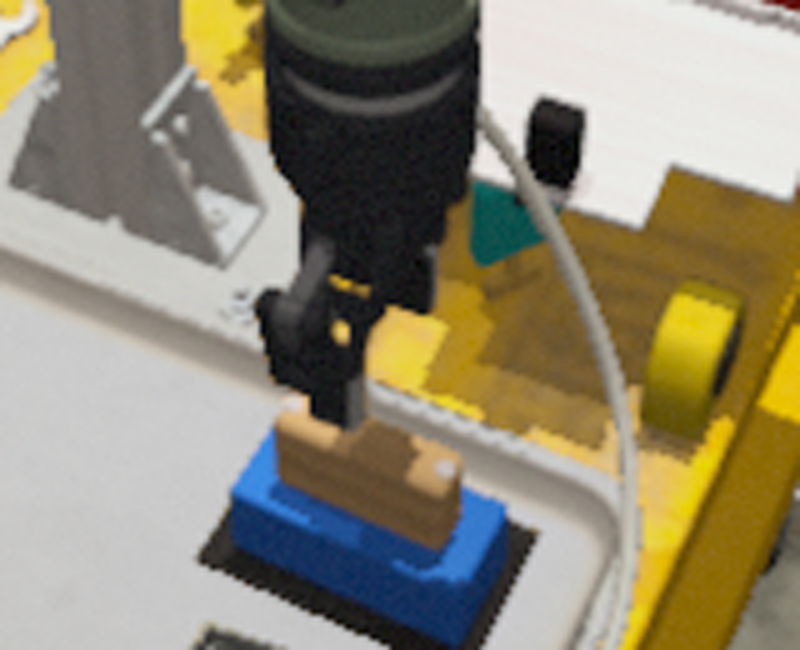

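The gripper is aligned over the wooden ridge at (365,470) and clear of the hose. Lowering and gripping.

{"name": "apply_moves", "arguments": {"motion": [[[0,0,-2],[0,0,0],0.3],[[0,0,-2.5],[0,0,0],0.3],[[0,0,-2],[0,0,0],0.3],[[0,0,-1.2],[0,0,0],0.3],[[0,0,0],[0,0,0],0],[[0,0,0],[0,0,0],-0.4],[[0,0,0],[0,0,0],-1],[[0,0,0],[0,0,0],-1]], "squeeze": 80}}

```text
time: 12.5
eef_pos: [0.4786, 0.3295, 0.0574]
eef_rot: [0.001, 3.14, 0.002]
force: [-0.3, 1.6, 1.7]
gripper_width: 0.273
grasp_force: 79.3
```

{"name": "apply_moves", "arguments": {"motion": [[[0,0,0],[0,0,0],-1],[[0,0,0],[0,0,0],-1],[[0,0,0],[0,0,0],-1],[[0,0,1],[0,0,0],-1],[[0,0,2],[0,0,0],-1],[[0,0,2],[0,0,0],-1]]}}

```text
time: 13.1
eef_pos: [0.4774, 0.3282, 0.1063]
eef_rot: [-0.001, -3.139, 0.003]
force: [0.0, -0.1, -2.2]
gripper_width: 0.264
grasp_force: 78.7
```

Run:
```python
from h import *
from fit import *
st()
for q in ([-.04,-.143,.125],[.04,-.143,.125],[0,.0,.125]): print(tf(f.x,q))
```

```text
t 13.1 pos [0.4774 0.3282 0.1063] yaw 179.98 down [-0.002 -0.002 -1.   ] q [ 0.58  0.43  1.73 -0.    0.98 -0.99] F [ 0.  -0.1 -2.2] w 0.264 g 78.7
[[ 0.43851002 -0.24472424  0.125     ]]
[[ 0.51841166 -0.24075844  0.125     ]]
[[ 0.47137197 -0.09991715  0.125     ]]
```

The sweeper is held. Carrying it over the box to the right end of the deck, back row first.

{"name": "apply_moves", "arguments": {"motion": [[[-2,0,2],[0,0,0],-1],[[-2,0,2.5],[0,0,0],-1],[[-2,0,3],[0,0,0],-1],[[0,0,4.5],[0,0,0],-1],[[0,0,4.5],[0,0,0],-1],[[0.8,-4,0],[0,0,1.4],-1],[[0.8,-4.7,0],[0,0,1.4],-1],[[0.8,-4.7,0],[0,0,0],-1]]}}

```text
time: 13.9
eef_pos: [0.4415, 0.1933, 0.2714]
eef_rot: [0.079, -3.14, 0.001]
force: [1.5, -0.9, -2.0]
gripper_width: 0.269
grasp_force: 79.5
```

{"name": "apply_moves", "arguments": {"motion": [[[0.8,-4.7,0],[0,0,0],-1],[[0.8,-4.7,0],[0,0,0],-1],[[0.8,-4.7,0],[0,0,0],-1],[[0.8,-4.7,0],[0,0,0],-1],[[0.8,-4.7,0],[0,0,0],-1],[[0.8,-4.7,0],[0,0,0],-1],[[0.8,-4.7,0],[0,0,0],-1],[[1,-4.7,0],[0,0,0],-1]]}}

```text
time: 14.7
eef_pos: [0.5071, -0.183, 0.2712]
eef_rot: [0.075, -3.139, -0.001]
force: [0.9, 0.3, -2.3]
gripper_width: 0.273
grasp_force: 79.5
```

{"name": "apply_moves", "arguments": {"motion": [[[1,-3.6,0],[0,0,0],-1],[[0,-3,0],[0,0,0],-1],[[0,0,0],[0,0,0],-1],[[0,0,0],[0,0,0],-1]]}}

```text
time: 15.1
eef_pos: [0.5173, -0.2473, 0.2706]
eef_rot: [0.074, -3.139, -0.002]
force: [-0.0, -0.5, -2.9]
gripper_width: 0.265
grasp_force: 79.6
```

Run:
```python
from h import *
from fit import *
s=st(); c,n=np.cos(f.x[2]),np.sin(f.x[2]); d=s["eef_pos"][:2]-f.x[:2]; print("box xy",d@[c,n],d@[-n,c])
```

```text
t 15.1 pos [ 0.5173 -0.2473  0.2706] yaw -177.31 down [-0.002  0.002 -1.   ] q [-0.47  0.3   1.5   0.    1.35 -2.08] F [-0.  -0.5 -2.9] w 0.265 g 79.6
box xy 0.038555973921934265 -0.14942924318725972
```

{"name": "apply_moves", "arguments": {"motion": [[[0.1,0.6,-3],[0,0,0],-1],[[0,0,-3],[0,0,0],-1],[[0,0,-1.5],[0,0,0],-1],[[0,0,-1],[0,0,0],-1],[[0,0,-0.5],[0,0,0],-1],[[0,0,0],[0,0,0],-1]]}}

```text
time: 15.7
eef_pos: [0.5191, -0.2405, 0.1814]
eef_rot: [0.077, -3.14, -0.0]
force: [0.4, 0.2, -1.8]
gripper_width: 0.268
grasp_force: 79.5
```

```bash
cat > b.py <<'E'
from h import *
from fit import *
s=st(); c,n=np.cos(f.x[2]),np.sin(f.x[2]); d=s["eef_pos"][:2]-f.x[:2]; print("box xy",d@[c,n],d@[-n,c], "under",s["eef_pos"][2]-.052)
E
python3 b.py
python3 - <<'E'
from h import *
crop("scene",280,90,160,130,5,"s4.png")
E
```

```text
t 15.7 pos [ 0.5191 -0.2405  0.1814] yaw -177.18 down [-0.  0. -1.] q [-0.45  0.35  1.65  0.    1.14 -2.07] F [ 0.4  0.2 -1.8] w 0.268 g 79.5
box xy 0.0407449784614912 -0.14277466361485555 under 0.1293880907429582
```

View pics/s4.png

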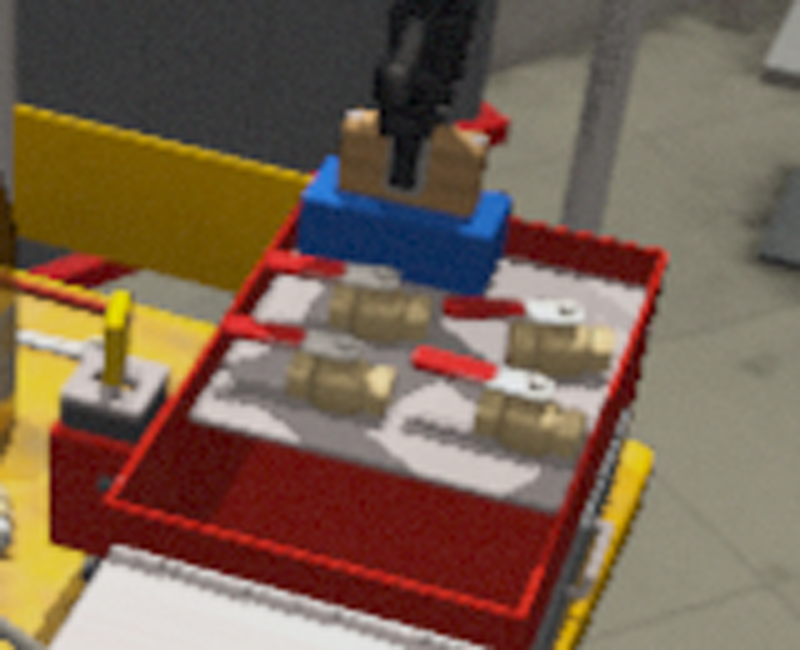

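All four valves are ahead of the sweeper, which sits inside the rim. Sweeping the back row.

{"name": "apply_moves", "arguments": {"motion": [[[0,0,-0.2],[0,0,0],-1],[[-0.05,1,0],[0,0,0],-1],[[-0.05,1,0],[0,0,0],-1],[[-0.05,1,0],[0,0,0],-1],[[-0.05,1,0],[0,0,0],-1],[[-0.05,1,0],[0,0,0],-1],[[-0.05,1,0],[0,0,0],-1],[[-0.05,1,0],[0,0,0],-1]]}}

```text
time: 16.55
eef_pos: [0.5158, -0.1704, 0.1796]
eef_rot: [-0.077, 3.14, -0.001]
force: [-0.4, -2.7, -2.7]
gripper_width: 0.274
grasp_force: 79.8
```

{"name": "apply_moves", "arguments": {"motion": [[[-0.05,1,0],[0,0,0],-1],[[-0.05,1,0],[0,0,0],-1],[[-0.05,1,0],[0,0,0],-1],[[-0.05,1,0],[0,0,0],-1],[[-0.05,1,0],[0,0,0],-1],[[-0.05,1,0],[0,0,0],-1],[[-0.05,1,0],[0,0,0],-1]]}}

```text
time: 17.25
eef_pos: [0.512, -0.1, 0.1794]
eef_rot: [0.076, -3.141, -0.001]
force: [0.3, -2.8, 0.1]
gripper_width: 0.267
grasp_force: 80.0
```

{"name": "apply_moves", "arguments": {"motion": [[[-0.05,1,0],[0,0,0],-1],[[-0.05,1,0],[0,0,0],-1],[[-0.05,1,0],[0,0,0],-1],[[-0.05,1,0],[0,0,0],-1],[[-0.05,1,0],[0,0,0],-1],[[0,0,0],[0,0,0],-1]]}}

```text
time: 17.85
eef_pos: [0.5094, -0.0496, 0.1792]
eef_rot: [0.078, -3.14, -0.001]
force: [0.0, 0.7, -3.0]
gripper_width: 0.269
grasp_force: 79.6
```

```bash
python3 b.py
python3 - <<'E'
from h import *
crop("scene",280,90,160,130,5,"s5.png")
E
```

```text
t 17.85 pos [ 0.5094 -0.0496  0.1792] yaw -177.14 down [-0.001  0.001 -1.   ] q [-0.12  0.26  1.79  0.    1.09 -1.74] F [ 0.   0.7 -3. ] w 0.269 g 79.6
box xy 0.04045655574641326 0.04838638714511701 under 0.12720676710663884
```

View pics/s5.png

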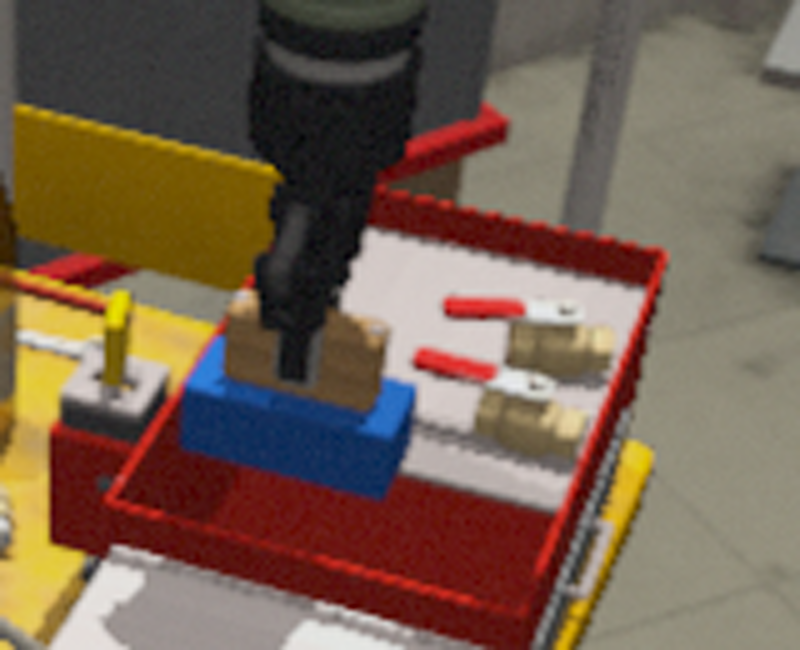

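The two back valves have dropped through and the front two are still in place, at (560,335) and (530,410). Lifting over for the second pass.

{"name": "apply_moves", "arguments": {"motion": [[[0,0,4],[0,0,0],-1],[[0,0,4],[0,0,0],-1],[[-1.4,-3.9,0.5],[0,0,0],-1],[[-1.4,-3.9,0],[0,0,0],-1],[[-1.4,-3.9,0],[0,0,0],-1],[[-1.4,-3.9,0],[0,0,0],-1],[[-1.5,-3.9,0],[0,0,0],-1],[[0,0,0],[0,0,0],-1]]}}

```text
time: 18.7
eef_pos: [0.4368, -0.2505, 0.2643]
eef_rot: [0.067, -3.14, 0.004]
force: [-0.4, 1.1, -2.2]
gripper_width: 0.267
grasp_force: 80.0
```

{"name": "apply_moves", "arguments": {"motion": [[[0,0,0],[0,0,0],-1],[[0,0,0],[0,0,0],-1]]}}

```text
time: 18.9
eef_pos: [0.4387, -0.2455, 0.2643]
eef_rot: [0.076, -3.141, -0.001]
force: [-0.0, -0.0, -2.7]
gripper_width: 0.267
grasp_force: 80.0
```

```bash
python3 b.py
```

```text
t 18.9 pos [ 0.4387 -0.2455  0.2643] yaw -177.21 down [-0.     0.001 -1.   ] q [-0.53  0.19  1.67  0.    1.29 -2.15] F [-0.  -0.  -2.7] w 0.267 g 80.0
box xy -0.03980691438742138 -0.1437737086457652 under 0.21226040875199537
```

{"name": "apply_moves", "arguments": {"motion": [[[0,0,-3],[0,0,0],-1],[[0,0,-2.5],[0,0,0],-1],[[0,0,-1.7],[0,0,0],-1],[[0,0,-1],[0,0,0],-1],[[0,0,-0.3],[0,0,0],-1],[[-0.05,1,0],[0,0,0],-1],[[-0.05,1,0],[0,0,0],-1],[[-0.05,1,0],[0,0,0],-1]]}}

```text
time: 19.7
eef_pos: [0.4373, -0.2155, 0.1802]
eef_rot: [-0.077, 3.14, -0.002]
force: [-0.8, -1.8, -2.7]
gripper_width: 0.268
grasp_force: 80.2
```

{"name": "apply_moves", "arguments": {"motion": [[[-0.05,1,0],[0,0,0],-1],[[-0.05,1,0],[0,0,0],-1],[[-0.05,1,0],[0,0,0],-1],[[-0.05,1,0],[0,0,0],-1],[[-0.05,1,0],[0,0,0],-1],[[-0.05,1,0],[0,0,0],-1],[[-0.05,1,0],[0,0,0],-1],[[-0.05,1,0],[0,0,0],-1]]}}

```text
time: 20.5
eef_pos: [0.4335, -0.1363, 0.1798]
eef_rot: [-0.078, 3.139, -0.004]
force: [0.9, -6.5, 0.3]
gripper_width: 0.265
grasp_force: 80.3
```

{"name": "apply_moves", "arguments": {"motion": [[[-0.05,1,0],[0,0,0],-1],[[-0.05,1,0],[0,0,0],-1],[[-0.05,1,0],[0,0,0],-1],[[-0.05,1,0],[0,0,0],-1],[[-0.05,1,0],[0,0,0],-1],[[-0.05,1,0],[0,0,0],-1],[[-0.05,1,0],[0,0,0],-1],[[-0.05,1,0],[0,0,0],-1]]}}

```text
time: 21.3
eef_pos: [0.4288, -0.0549, 0.1791]
eef_rot: [0.076, -3.14, -0.001]
force: [-0.1, -0.2, -2.7]
gripper_width: 0.272
grasp_force: 80.0
```

```bash
python3 b.py
python3 - <<'E'
from h import *
crop("scene",280,90,160,130,5,"s6.png")
E
```

```text
t 21.3 pos [ 0.4288 -0.0549  0.1791] yaw -177.23 down [-0.001  0.001 -1.   ] q [-0.15  0.14  1.95  0.    1.05 -1.77] F [-0.1 -0.2 -2.7] w 0.272 g 80.0
box xy -0.04033373870881289 0.04711334626513406 under 0.12708813025163257
```

View pics/s6.png

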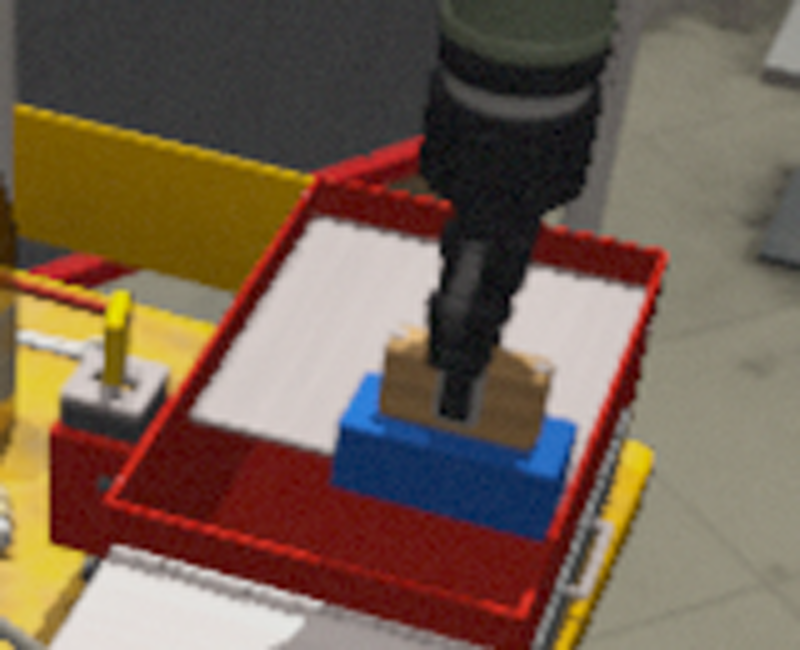

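The deck is clear and every valve is in the box. I'll park the sweeper on the deck and then close the shutter.

{"name": "apply_moves", "arguments": {"motion": [[[0,0,1],[0,0,0],-1],[[1.5,-3.8,0],[0,0,0],-1],[[1.5,-3.8,0],[0,0,0],-1],[[1.6,-3.9,0],[0,0,0],-1],[[0,0,0],[0,0,0],-1],[[0,0,-0.7],[0,0,0],-1],[[0,0,-0.4],[0,0,0],-1],[[0,0,-0.1],[0,0,0],-1]]}}

```text
time: 22.15
eef_pos: [0.4742, -0.1703, 0.1771]
eef_rot: [0.078, -3.139, -0.0]
force: [-1.8, -0.3, 1.3]
gripper_width: 0.272
grasp_force: 81.0
```

```bash
python3 b.py
```

```text
t 22.15 pos [ 0.4742 -0.1703  0.1771] yaw -177.17 down [-0.002  0.    -1.   ] q [-0.37  0.25  1.81 -0.    1.08 -1.99] F [-1.8 -0.3  1.3] w 0.272 g 81.0
box xy -0.0006701326984675665 -0.07043238461152447 under 0.12508715682721383
```

{"name": "apply_moves", "arguments": {"motion": [[[0,0,0],[0,0,0],-0.5],[[0,0,0],[0,0,0],0.2],[[0,0,0],[0,0,0],0.2],[[0,0,0],[0,0,0],0.2],[[0,0,1.5],[0,0,0],0.2],[[0,0,3],[0,0,0],0.2],[[0,0,4],[0,0,0],0.2],[[0,3,0],[0,0,-8.2],0.2]], "squeeze": 40}}

```text
time: 22.95
eef_pos: [0.4784, -0.1436, 0.2678]
eef_rot: [0.158, 3.126, -0.007]
force: [-0.1, 1.1, 0.2]
gripper_width: 0.6
grasp_force: 0.0
```

{"name": "apply_moves", "arguments": {"motion": [[[-0.2,4,0],[0,0,-8.2],0.2],[[-0.2,4,0],[0,0,-8.2],0.2],[[-0.2,4,0],[0,0,-8.2],0.2],[[-0.2,4,0],[0,0,-8.2],0.2],[[-0.2,4,0],[0,0,-8.2],0.2],[[-0.2,4,0],[0,0,-8.2],0.2],[[-0.2,4,0],[0,0,-8.2],0.2],[[-0.2,3.5,0],[0,0,-8.2],0.2]]}}

```text
time: 23.75
eef_pos: [0.4596, 0.1682, 0.2627]
eef_rot: [1.796, 2.577, 0.001]
force: [1.2, -0.1, 0.5]
gripper_width: 0.6
grasp_force: 0.0
```

{"name": "apply_moves", "arguments": {"motion": [[[0,1.5,0],[0,0,-8.2],0.2],[[0,0,0],[0,0,-8],0.2],[[0,0,0],[0,0,0],0.2],[[0,0,0],[0,0,0],0.2]]}}

```text
time: 24.15
eef_pos: [0.4598, 0.1813, 0.2624]
eef_rot: [2.132, 2.307, 0.0]
force: [0.4, -0.3, 0.1]
gripper_width: 0.6
grasp_force: 0.0
```

```bash
python3 b.py
```

```text
t 24.15 pos [0.4598 0.1813 0.2624] yaw 94.51 down [ 0.  0. -1.] q [ 0.35  0.17  1.69 -0.    1.28  0.27] F [ 0.4 -0.3  0.1] w 0.6 g 0.0
box xy 0.0023960964031743133 0.2814104885097524 under 0.21041921887803722
```

{"name": "apply_moves", "arguments": {"motion": [[[-0.1,1.05,0],[0,0,-1.7],0.2],[[0,0,-4],[0,0,0],0.2],[[0,0,-4],[0,0,0],0.2],[[0,0,-3],[0,0,0],0.2],[[0,0,-1.5],[0,0,0],0.2],[[0,0,-1],[0,0,0],0.2],[[0,0,0],[0,0,0],-0.2],[[0,0,0],[0,0,0],-0.6]]}}

```text
time: 24.95
eef_pos: [0.4594, 0.1918, 0.1281]
eef_rot: [2.169, 2.272, 0.002]
force: [-3.5, -1.2, 4.1]
gripper_width: 0.275
grasp_force: 40.9
```

{"name": "apply_moves", "arguments": {"motion": [[[0,0,0],[0,0,0],-1],[[0,0,0],[0,0,0],-1],[[0,0,0],[0,0,0],-1],[[0,0,0],[0,0,0],-1]]}}

```text
time: 25.35
eef_pos: [0.4594, 0.1918, 0.1281]
eef_rot: [2.168, 2.272, 0.002]
force: [1.3, -1.5, 3.6]
gripper_width: 0.276
grasp_force: 41.7
```

{"name": "apply_moves", "arguments": {"motion": [[[0.05,-1,0],[0,0,0],-1],[[0.1,-2,0],[0,0,0],-1],[[0.1,-2,0],[0,0,0],-1],[[0.1,-2,0],[0,0,0],-1],[[0.1,-2,0],[0,0,0],-1],[[0.05,-1,0],[0,0,0],-1],[[0.05,-1,0],[0,0,0],-1],[[0,0,0],[0,0,0],-1]]}}

```text
time: 26.15
eef_pos: [0.4646, 0.0817, 0.1281]
eef_rot: [-2.171, -2.27, -0.004]
force: [-0.9, 2.0, 6.1]
gripper_width: 0.274
grasp_force: 42.3
```

{"name": "apply_moves", "arguments": {"motion": [[[0,-0.4,0],[0,0,0],-1],[[0,-0.4,0],[0,0,0],-1],[[0,0,0],[0,0,0],-1]]}}

```text
time: 26.45
eef_pos: [0.4646, 0.0813, 0.1282]
eef_rot: [-2.17, -2.257, -0.021]
force: [-2.4, 31.6, 4.1]
gripper_width: 0.273
grasp_force: 41.9
```

```bash
python3 b.py
```

```text
t 26.45 pos [0.4646 0.0813 0.1282] yaw 92.25 down [ 0.002  0.017 -1.   ] q [0.14 0.25 1.95 0.02 0.94 0.09] F [-2.4 31.6  4.1] w 0.273 g 41.9
box xy 0.002268276880126132 0.18136705815473295 under 0.07622637810551772
```

{"name": "apply_moves", "arguments": {"motion": [[[0,0.7,0],[0,0,0],-1],[[0,0,0],[0,0,0],-0.5],[[0,0,0],[0,0,0],0.2],[[0,0,0],[0,0,0],0.2],[[0,0,1],[0,0,0],0.2],[[0,0,3],[0,0,0],0.2],[[0,0,4],[0,0,0],0.1],[[0,0,4],[0,0,0],0]]}}

```text
time: 27.25
eef_pos: [0.4639, 0.0805, 0.2489]
eef_rot: [-2.17, -2.272, 0.001]
force: [0.4, 0.2, -0.4]
gripper_width: 0.501
grasp_force: 0.0
```

{"name": "apply_moves", "arguments": {"motion": [[[3.5,-2.9,0],[0,0,6.5],0],[[3.5,-2.9,0],[0,0,6.7],0],[[3.5,-2.9,0],[0,0,0],0],[[3.5,-2.9,0],[0,0,0],0],[[0,0,0],[0,0,0],0],[[0,0,0],[0,0,0],0]]}}

```text
time: 27.85
eef_pos: [0.6043, -0.036, 0.2469]
eef_rot: [-1.895, -2.504, 0.001]
force: [1.0, -0.6, -0.4]
gripper_width: 0.499
grasp_force: 0.0
```

```bash
python3 b.py
python3 - <<'E'
from h import *
im=imaging.capture("top"); cv2.imwrite("pics/t7.png",im)
# key yellow pixels in the scene camera near the lock
im=imaging.capture("scene"); cv2.imwrite("pics/s7.png",im)
hsv=cv2.cvtColor(im,cv2.COLOR_BGR2HSV)[140:190,290:315]; m=cv2.inRange(hsv,(20,150,100),(35,255,255))
for r in m[:, :]: print(''.join('#' if x else '.' for x in r))
E
```

```text
t 27.85 pos [ 0.6043 -0.036   0.2469] yaw 105.75 down [-0.001  0.    -1.   ] q [-0.08  0.36  1.46  0.    1.32 -0.35] F [ 1.  -0.6 -0.4] w 0.499 g 0.0
box xy 0.13590323187310294 0.057263847190355883 under 0.19492591754189803
.........################
.............############
................#########
...................######
......................###
.........................
###......................
..#####..................
.....#####...###.........
.........#######.........
#..........######........
####.......#########.....
########...#############.
#########################
#########################
#########################
#########################
....###....############..
...........#############.
...........##############
...........##############
##.........####....######
#####......####.........#
#####......###...........
####.......###...........
###........###...........
###........###...........
##......................#
##.......................
##.......................
##.......................
##.......................
##.......................
##.......................
.........................
.........................
.........................
.........................
.........................
.........................
.........................
.........................
.........................
.........................
.........................
.........................
.........................
.........................
.........................
.........................
```

{"name": "apply_moves", "arguments": {"motion": [[[-0.1,0.25,-3],[0,0,0],0],[[0,0,-3],[0,0,0],0],[[0,0,-1.5],[0,0,0],0],[[0,0,-1],[0,0,0],0],[[0,0,0],[0,0,0],-0.3],[[0,0,0],[0,0,0],-0.7],[[0,0,0],[0,0,0],-1],[[0,0,0],[0,0,0],-1]]}}

```text
time: 28.75
eef_pos: [0.6042, -0.0325, 0.1637]
eef_rot: [1.893, 2.504, 0.003]
force: [0.9, 2.4, 1.6]
gripper_width: 0.11
grasp_force: 41.5
```

{"name": "apply_moves", "arguments": {"motion": [[[0,0,0],[0,0,0],-1],[[0,0,0],[0,0,0],-1],[[0,0,0],[0,0,0],-1]]}}

```text
time: 29.05
eef_pos: [0.6042, -0.0325, 0.1637]
eef_rot: [1.893, 2.505, 0.003]
force: [1.0, 0.9, 5.2]
gripper_width: 0.105
grasp_force: 42.1
```

```bash
python3 b.py
```

```text
t 29.05 pos [ 0.6042 -0.0325  0.1637] yaw 105.84 down [ 0.003  0.    -1.   ] q [-0.07  0.41  1.6   0.    1.13 -0.35] F [1.  0.9 5.2] w 0.105 g 42.1
box xy 0.13604494149328183 0.06072501533328134 under 0.1117219108205044
```

{"name": "apply_moves", "arguments": {"motion": [[[0,0,0],[0,0,6],-1],[[0,0,0],[0,0,8],-1],[[0,0,0],[0,0,8],-1],[[0,0,0],[0,0,8],-1],[[0,0,0],[0,0,8],-1],[[0,0,0],[0,0,8],-1],[[0,0,0],[0,0,8],-1],[[0,0,0],[0,0,8],-1]]}}

```text
time: 29.85
eef_pos: [0.6036, -0.0337, 0.1637]
eef_rot: [0.323, 3.123, -0.003]
force: [-0.0, -2.4, 6.3]
gripper_width: 0.11
grasp_force: 42.4
```

{"name": "apply_moves", "arguments": {"motion": [[[0,0,0],[0,0,6],-1],[[0,0,0],[0,0,5],-1],[[0,0,0],[0,0,4],-1],[[0,0,0],[0,0,2],-1],[[0,0,0],[0,0,2],-1],[[0,0,0],[0,0,2],-1],[[0,0,0],[0,0,0],-1]]}}

```text
time: 30.55
eef_pos: [0.6037, -0.0341, 0.1637]
eef_rot: [-0.241, 3.131, -0.004]
force: [-1.1, -3.4, 6.7]
gripper_width: 0.112
grasp_force: 42.5
```

```bash
python3 b.py; python3 -c "
from h import *
print(bot.read_state()['ft_torque'])"
```

```text
t 30.55 pos [ 0.6037 -0.0341  0.1637] yaw -171.18 down [ 0.002 -0.002 -1.   ] q [-0.07  0.41  1.6  -0.    1.13 -1.8 ] F [-1.1 -3.4  6.7] w 0.112 g 42.5
box xy 0.13543036340207384 0.05917818438456273 under 0.11166317828477085
[-0.55151026  0.0735049  -0.29732509]
```

The barrel is back at zero (reaction −0.3 N m). I'll centre the key in its play and lift.

{"name": "apply_moves", "arguments": {"motion": [[[0,0,0],[0,0,-3],-1],[[0,0,0],[0,0,-2],-1],[[0,0,0],[0,0,0],-1],[[0,0,0.5],[0,0,0],-1],[[0,0,0.5],[0,0,0],-1],[[0,0,0],[0,0,0],-1]]}}

```text
time: 31.15
eef_pos: [0.6034, -0.0326, 0.1728]
eef_rot: [-0.105, 3.14, 0.001]
force: [-1.4, -0.3, -0.6]
gripper_width: 0.109
grasp_force: 41.3
```

```bash
python3 b.py; python3 -c "
from h import *
print(bot.read_state()['ft_torque'])"
```

```text
t 31.15 pos [ 0.6034 -0.0326  0.1728] yaw -176.18 down [ 0.     0.001 -1.   ] q [-0.07  0.41  1.58  0.    1.15 -1.71] F [-1.4 -0.3 -0.6] w 0.109 g 41.3
box xy 0.13517316406239296 0.06073751594694977 under 0.12077168309001482
[0.00326692 0.03909389 0.06447668]
```

The key lifts freely. I'll raise it and check the overhang near the tray before carrying it there.

{"name": "apply_moves", "arguments": {"motion": [[[0,0,2],[0,0,0],-1],[[0,0,4],[0,0,0],-1],[[0,0,4],[0,0,0],-1],[[0,0,0],[0,0,0],-1]]}}

```text
time: 31.55
eef_pos: [0.6059, -0.0323, 0.2786]
eef_rot: [-0.105, 3.128, -0.0]
force: [0.2, -0.5, -1.0]
gripper_width: 0.108
grasp_force: 41.3
```

Run:
```python
from h import *
st()
for p in [(230,300),(235,240),(190,230)]:
    u=np.array(p)*.7
    for z in(.3,.5,.7,.9,1.1): w=atz("top",u,z); print(p,z,w.round(3)[0],np.round(proj("scene",w)[0]/.7))
print("bottle base",atz("scene",np.array([225,515])*.7,.01), "head front-low corner if above tray z.3:",atz("scene",np.array([222,365])*.7,.35))
print("tray px in scene", proj("scene",[.467,.439,.02])/.7)
```

```text
t 31.55 pos [ 0.6059 -0.0323  0.2786] yaw -176.14 down [ 0.012  0.    -1.   ] q [-0.07  0.34  1.41  0.    1.37 -1.71] F [ 0.2 -0.5 -1. ] w 0.108 g 41.3
(230, 300) 0.3 [0.52  0.396 0.3  ] [347. 352.]
(230, 300) 0.5 [0.477 0.348 0.5  ] [397. 190.]
(230, 300) 0.7 [0.434 0.3   0.7  ] [473. -53.]
(230, 300) 0.9 [0.392 0.252 0.9  ] [ 599. -458.]
(230, 300) 1.1 [0.349 0.203 1.1  ] [  850. -1266.]
(235, 240) 0.3 [0.628 0.393 0.3  ] [272. 321.]
(235, 240) 0.5 [0.566 0.345 0.5  ] [320. 168.]
(235, 240) 0.7 [0.504 0.298 0.7  ] [393. -62.]
(235, 240) 0.9 [0.442 0.25  0.9  ] [ 515. -447.]
(235, 240) 1.1 [0.381 0.202 1.1  ] [  759. -1218.]
(190, 230) 0.3 [0.646 0.473 0.3  ] [217. 361.]
(190, 230) 0.5 [0.581 0.411 0.5  ] [269. 196.]
(190, 230) 0.7 [0.516 0.35  0.7  ] [348. -49.]
(190, 230) 0.9 [0.451 0.288 0.9  ] [ 479. -459.]
(190, 230) 1.1 [0.386 0.226 1.1  ] [  740. -1275.]
bottle base [[0.67019065 0.51893376 0.01      ]] head front-low corner if above tray z.3: [[0.5979018  0.50700546 0.35      ]]
tray px in scene [[378.10703772 524.42988212]]
```

{"name": "apply_moves", "arguments": {"motion": [[[-2.9,3.9,-0.4],[0,0,-2],-1],[[-2.9,3.9,-0.4],[0,0,-1.8],-1],[[-2.9,3.9,-0.4],[0,0,0],-1],[[-2.9,3.9,-0.4],[0,0,0],-1],[[-2.9,3.9,-0.4],[0,0,0],-1],[[-2.9,3.9,-0.4],[0,0,0],-1],[[0,4.3,-1.3],[0,0,0],-1],[[0,4.3,-1.3],[0,0,0],-1]]}}

```text
time: 32.35
eef_pos: [0.4278, 0.2891, 0.2222]
eef_rot: [-0.002, 3.141, 0.002]
force: [0.5, 1.2, -0.4]
gripper_width: 0.114
grasp_force: 41.3
```

{"name": "apply_moves", "arguments": {"motion": [[[0,4.3,-1.3],[0,0,0],-1],[[0,4.3,-1.3],[0,0,0],-1],[[0,4.3,-1.3],[0,0,0],-1],[[0,4.3,-1.3],[0,0,0],-1],[[1,0,-2],[7,0,0],-1],[[1,0,-2],[7,0,0],-1],[[1,0,-2],[6,0,0],-1],[[0,0,0],[0,0,0],-1]]}}

```text
time: 33.15
eef_pos: [0.4574, 0.4554, 0.1055]
eef_rot: [-0.007, -3.088, -0.536]
force: [0.1, -0.7, -0.5]
gripper_width: 0.113
grasp_force: 41.3
```

Run:
```python
from h import *
st()
im=imaging.capture("scene"); cv2.imwrite("pics/s8.png",cv2.resize(im[200:400,200:360],None,fx=3,fy=3,interpolation=cv2.INTER_CUBIC))
```

```text
t 33.15 pos [0.4574 0.4554 0.1055] yaw 179.83 down [-0.007  0.337 -0.941] q [ 0.63  0.45  1.76  0.41  0.77 -1.21] F [ 0.1 -0.7 -0.5] w 0.113 g 41.3
```

View pics/s8.png

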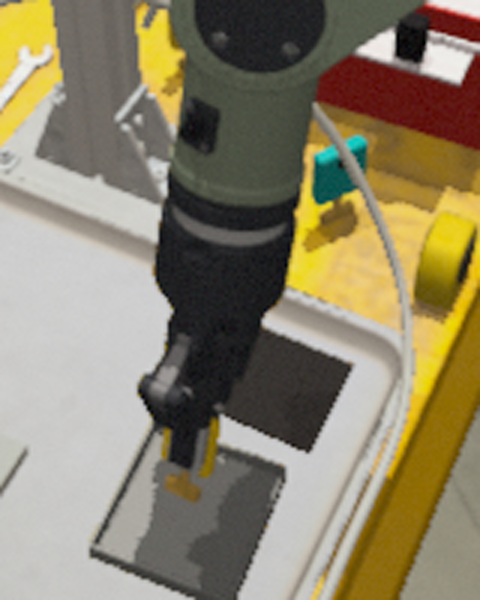

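This last picture shows the key leaning over the tray at (185,485), foot inwards. Lowering it into the tray.

{"name": "apply_moves", "arguments": {"motion": [[[0.5,0.3,-2],[0,0,0],-1],[[0.4,0,-2],[0,0,0],-1],[[0,0,-1.5],[0,0,0],-1],[[0,0,-0.8],[0,0,0],-1],[[0,0,-0.4],[0,0,0],-1],[[0,0,0],[0,0,0],-1]]}}

```text
time: 33.8
eef_pos: [0.468, 0.4627, 0.0434]
eef_rot: [0.002, -3.094, -0.546]
force: [-0.8, -0.2, 0.5]
gripper_width: 0.107
grasp_force: 41.3
```

```bash
python3 -c "
from h import *
st()"
```

```text
t 33.8 pos [0.468  0.4627 0.0434] yaw -179.93 down [-0.     0.342 -0.94 ] q [ 0.63  0.54  1.8   0.47  0.65 -1.3 ] F [-0.8 -0.2  0.5] w 0.107 g 41.3
```

{"name": "apply_moves", "arguments": {"motion": [[[0,-0.2,-0.4],[0,0,0],-1],[[0,0,-0.3],[0,0,0],-1],[[0,0,0],[0,0,0],-1]]}}

```text
time: 34.1
eef_pos: [0.4682, 0.4601, 0.0362]
eef_rot: [0.001, -3.094, -0.545]
force: [0.1, -0.8, -0.1]
gripper_width: 0.113
grasp_force: 41.3
```

{"name": "apply_moves", "arguments": {"motion": [[[0,0,0],[0,0,0],-0.7],[[0,0,0],[0,0,0],-0.4],[[0,0,0],[0,0,0],-0.4],[[0,0,0],[0,0,0],-0.2],[[0,0,0],[0,0,0],-0.2],[[0,-0.3,0.9],[0,0,0],-0.2],[[0,-0.5,1.4],[0,0,0],-0.2],[[0,-0.7,2],[0,0,0],-0.2]]}}

```text
time: 34.9
eef_pos: [0.468, 0.4448, 0.08]
eef_rot: [0.001, -3.093, -0.544]
force: [0.1, -0.2, -0.3]
gripper_width: 0.397
grasp_force: 0.0
```

{"name": "apply_moves", "arguments": {"motion": [[[-1,-1,2.8],[-7,0,0],0],[[-2,-2,2.8],[-7,0,0],0],[[-2,-4,2],[-6,0,0],0],[[0,-4.5,1],[0,0,0],0],[[0,-4.5,1],[0,0,0],0],[[0,-4.5,1],[0,0,0],0],[[0,-4.5,1],[0,0,0],0],[[0,-4.5,1],[0,0,0],0]]}}

```text
time: 35.7
eef_pos: [0.418, 0.1483, 0.2072]
eef_rot: [-0.001, 3.139, 0.001]
force: [0.9, 0.8, -0.3]
gripper_width: 0.503
grasp_force: 0.0
```

```bash
cat > chk.py <<'E'
from h import *
st()
for n in("top","scene"):
    im=imaging.capture(n); hsv=cv2.cvtColor(im,cv2.COLOR_BGR2HSV)
    m=cv2.inRange(hsv,(15,110,50),(35,255,255))
    c=proj(n,[[.52,.50,.01],[.52,.38,.01],[.41,.38,.01],[.41,.50,.01]]); x0,y0=c.min(0).astype(int); x1,y1=c.max(0).astype(int)+1
    k,l,s,ce=cv2.connectedComponentsWithStats(m[y0:y1,x0:x1])
    for i in range(1,k):
        if s[i,4]>4: print(n,s[i],atz(n,ce[i]+[x0,y0],.012).round(3), atz(n,np.array([[s[i,0],s[i,1]],[s[i,0]+s[i,2],s[i,1]+s[i,3]]])+[x0,y0],.012).round(3).tolist())
E
python3 chk.py
```

```text
t 35.7 pos [0.418  0.1483 0.2072] yaw -179.96 down [ 0.003  0.    -1.   ] q [ 0.32  0.13  1.88 -0.    1.12 -1.26] F [ 0.9  0.8 -0.3] w 0.503 g 0.0
top [ 14  12  21  11 170] [[0.47  0.43  0.012]] [[0.485, 0.464, 0.012], [0.452, 0.399, 0.012]]
top [ 4 14  1  6  6] [[0.471 0.494 0.012]] [[0.479, 0.494, 0.012], [0.461, 0.49, 0.012]]
scene [ 28  14  26  33 405] [[0.472 0.428 0.012]] [[0.51, 0.411, 0.012], [0.43, 0.45, 0.012]]
scene [74 66  5 10 18] [[0.372 0.472 0.012]] [[0.38, 0.466, 0.012], [0.364, 0.478, 0.012]]
```

The key lies flat inside the tray. Next I locate the sweeper on the deck by colour.

```bash
cat > sw.py <<'E'
from h import *
import sys
zb=float(sys.argv[1])
im=imaging.capture("top"); hsv=cv2.cvtColor(im,cv2.COLOR_BGR2HSV)
def rect(m,z,lbl,area):
    k,l,s,ce=cv2.connectedComponentsWithStats(m)
    for i in range(1,k):
        if s[i,4]>area:
            pts=np.argwhere(l==i)[:,::-1]; w=atz("top",pts,z)[:,:2].astype(np.float32)
            if not(.35<w[:,0].mean()<.65 and -.35<w[:,1].mean()<.5): continue
            r=cv2.minAreaRect(w*1000); print(lbl,s[i,4],"c",np.round(r[0],1),"size",np.round(r[1],1),"ang",round(r[2],1))
rect(cv2.inRange(hsv,(100,150,40),(125,255,255)),zb+.042,"blue",100)
rect(cv2.inRange(hsv,(8,60,90),(20,190,255)),zb+.084,"wood",60)
E
python3 sw.py .125; python3 b.py
```

```text
blue 327 c [ 475.4 -166.7] size [108.8  48.4] ang 2.7
wood 1528 c [619.  140.1] size [204.5 244.7] ang 10.8
wood 863 c [632.4 -51.5] size [179.5 110. ] ang 74.0
wood 148 c [ 602.6 -221. ] size [21.4 64.1] ang 89.2
wood 75 c [613.3 -61.6] size [24.8 33.6] ang 45.1
wood 154 c [ 595.2 -171. ] size [37.7 37.3] ang 6.4
wood 206 c [ 475.3 -168.1] size [77.5 20.3] ang 3.5
wood 406 c [382.9 123.3] size [ 64.3 108.2] ang 0.1
wood 89 c [362.  254.5] size [23.  76.9] ang 0.1
t 35.85 pos [0.4187 0.1483 0.2073] yaw 179.75 down [ 0.004  0.001 -1.   ] q [ 0.31  0.13  1.88 -0.    1.12 -1.25] F [-1.1  0.6 -0.1] w 0.502 g 0.0
box xy -0.04035169418016607 0.25051346605401537 under 0.1553218403957456
```

{"name": "apply_moves", "arguments": {"motion": [[[0.5,-2,3],[0,0,2.8],0.2],[[0.7,-4,3],[0,0,0],0.2],[[0.7,-4.3,0],[0,0,0],0.2],[[0.7,-4.3,0],[0,0,0],0.2],[[0.7,-4.3,0],[0,0,0],0.2],[[0.7,-4.3,0],[0,0,0],0.2],[[0.7,-4.3,0],[0,0,0],0.2],[[0.8,-4.3,0],[0,0,0],0.2]]}}

```text
time: 36.65
eef_pos: [0.4739, -0.168, 0.2655]
eef_rot: [-0.079, 3.139, 0.0]
force: [0.8, 1.0, 0.7]
gripper_width: 0.599
grasp_force: 0.0
```

{"name": "apply_moves", "arguments": {"motion": [[[0,0,0],[0,0,0],0.2],[[0,0,0],[0,0,0],0.2]]}}

```text
time: 36.85
eef_pos: [0.4736, -0.167, 0.265]
eef_rot: [0.076, -3.14, -0.002]
force: [-0.8, 0.4, -0.1]
gripper_width: 0.598
grasp_force: 0.0
```

```bash
python3 b.py
```

```text
t 36.85 pos [ 0.4736 -0.167   0.265 ] yaw -177.22 down [-0.     0.001 -1.   ] q [-0.36  0.18  1.67  0.    1.29 -1.98] F [-0.8  0.4 -0.1] w 0.598 g 0.0
box xy -0.001054710946339573 -0.06710041362814921 under 0.21295228519052029
```

Descend to z 0.177, grip and lift.

{"name": "apply_moves", "arguments": {"motion": [[[0.1,-0.3,-3],[0,0,0],0.2],[[0,0,-3],[0,0,0],0.2],[[0,0,-1.8],[0,0,0],0.2],[[0,0,-0.9],[0,0,0],0.2],[[0,0,0],[0,0,0],0],[[0,0,0],[0,0,0],-0.4],[[0,0,0],[0,0,0],-1],[[0,0,0],[0,0,0],-1]], "squeeze": 80}}

```text
time: 37.65
eef_pos: [0.4752, -0.1703, 0.1795]
eef_rot: [-0.078, 3.138, -0.001]
force: [1.1, 1.5, 4.2]
gripper_width: 0.266
grasp_force: 79.8
```

{"name": "apply_moves", "arguments": {"motion": [[[0,0,0],[0,0,0],-1],[[0,0,0],[0,0,0],-1],[[0,0,1],[0,0,0],-1],[[0,0,3],[0,0,0],-1],[[0,0,4],[0,0,0],-1],[[0,0,0.5],[0,0,0],-1],[[0,0,0],[0,0,0],-1]]}}

```text
time: 38.35
eef_pos: [0.4744, -0.1705, 0.264]
eef_rot: [-0.078, 3.139, -0.001]
force: [-0.7, 0.9, -3.4]
gripper_width: 0.274
grasp_force: 79.1
```

```bash
python3 b.py
```

```text
t 38.35 pos [ 0.4744 -0.1705  0.264 ] yaw -177.17 down [ 0.002 -0.001 -1.   ] q [-0.37  0.19  1.66 -0.    1.29 -1.99] F [-0.7  0.9 -3.4] w 0.274 g 79.1
box xy -0.0005211371939619859 -0.07069267746654741 under 0.21198384640141277
```

{"name": "apply_moves", "arguments": {"motion": [[[-1,3,0],[0,0,-1.4],-1],[[-1,4.25,0],[0,0,-1.4],-1],[[-1,4.25,0],[0,0,0],-1],[[-1,4.25,0],[0,0,0],-1],[[-1,4.25,0],[0,0,0],-1],[[-0.6,4.25,0],[0,0,0],-1],[[0,4.25,0],[0,0,0],-1],[[0,4.25,0],[0,0,0],-1]]}}

```text
time: 39.15
eef_pos: [0.4165, 0.1583, 0.2612]
eef_rot: [0.001, -3.138, 0.002]
force: [1.5, 0.6, -3.2]
gripper_width: 0.262
grasp_force: 79.3
```

{"name": "apply_moves", "arguments": {"motion": [[[0,4.25,0],[0,0,0],-1],[[0,4.25,0],[0,0,0],-1],[[0,4.25,0],[0,0,0],-1],[[0,4.25,0],[0,0,0],-1],[[0,0,-3],[0,0,0],-1],[[0,0,-3],[0,0,0],-1],[[2,0,-3.5],[0,0,0],-1],[[2,0,-2.5],[0,0,0],-1]]}}

```text
time: 39.95
eef_pos: [0.4561, 0.3258, 0.1388]
eef_rot: [0.003, -3.136, 0.006]
force: [0.1, 0.1, -2.5]
gripper_width: 0.27
grasp_force: 79.7
```

{"name": "apply_moves", "arguments": {"motion": [[[2,0,-2],[0,0,0],-1],[[0,0,0],[0,0,0],-1],[[0,0,0],[0,0,0],-1]]}}

```text
time: 40.25
eef_pos: [0.477, 0.3263, 0.1211]
eef_rot: [0.0, -3.137, 0.004]
force: [0.4, 0.4, -2.6]
gripper_width: 0.265
grasp_force: 79.7
```

```bash
python3 b.py
```

```text
t 40.25 pos [0.477  0.3263 0.1211] yaw -180.0 down [-0.004 -0.002 -1.   ] q [ 0.58  0.42  1.71  0.    1.02 -0.99] F [ 0.4  0.4 -2.6] w 0.265 g 79.7
box xy 0.026743948165188443 0.42538913439303644 under 0.06914140093690002
```

{"name": "apply_moves", "arguments": {"motion": [[[0.3,0.1,-2],[0,0,0],-1],[[0,0,-2],[0,0,0],-1],[[0,0,-1.2],[0,0,0],-1],[[0,0,-0.6],[0,0,0],-1],[[0,0,-0.3],[0,0,0],-1],[[0,0,0],[0,0,0],-1]]}}

```text
time: 40.85
eef_pos: [0.4813, 0.3284, 0.0624]
eef_rot: [-0.002, 3.141, 0.001]
force: [1.2, 0.1, -2.7]
gripper_width: 0.264
grasp_force: 80.0
```

```bash
python3 b.py
```

```text
t 40.85 pos [0.4813 0.3284 0.0624] yaw -179.94 down [ 0.  0. -1.] q [ 0.58  0.48  1.77  0.    0.89 -0.99] F [ 1.2  0.1 -2.7] w 0.264 g 80.0
box xy 0.03112533437876983 0.4272919391937574 under 0.010439829328475543
```

{"name": "apply_moves", "arguments": {"motion": [[[0,0,-0.3],[0,0,0],-1],[[0,0,-0.15],[0,0,0],-1],[[0,0,0],[0,0,0],-1]]}}

```text
time: 41.15
eef_pos: [0.482, 0.3289, 0.0599]
eef_rot: [-0.001, 3.139, 0.003]
force: [-2.1, -1.0, 7.5]
gripper_width: 0.268
grasp_force: 81.2
```

```bash
python3 b.py
```

```text
t 41.15 pos [0.482  0.3289 0.0599] yaw -179.96 down [ 0.003  0.002 -1.   ] q [ 0.58  0.49  1.77  0.    0.88 -0.99] F [-2.1 -1.   7.5] w 0.268 g 81.2
box xy 0.031915330866254824 0.4277403960111488 under 0.007912776124426014
```

Contact made. Releasing and retreating to the front.

{"name": "apply_moves", "arguments": {"motion": [[[0,0,0],[0,0,0],-0.6],[[0,0,0],[0,0,0],-0.2],[[0,0,0],[0,0,0],0.2],[[0,0,0],[0,0,0],0.2],[[0,0,1.5],[0,0,0],0.2],[[0,0,3],[0,0,0],0.2],[[-2,0,4],[0,0,0],0.2],[[-2,0,4],[0,0,0],0.2]]}}

```text
time: 41.95
eef_pos: [0.4408, 0.3279, 0.1832]
eef_rot: [0.0, -3.14, 0.001]
force: [-1.0, 0.1, -0.2]
gripper_width: 0.597
grasp_force: 0.0
```

{"name": "apply_moves", "arguments": {"motion": [[[-2,-3,3],[0,0,0],0.2],[[0,-4,1],[0,0,0],0.2],[[0,-4.5,0],[0,0,0],0.2],[[0,-4.5,0],[0,0,0],0.2],[[0,-4.5,0],[0,0,0],0.2],[[0,-4.5,0],[0,0,0],0.2],[[0,-4.5,0],[0,0,0],0.2],[[0,0,0],[0,0,0],0.2]]}}

```text
time: 42.75
eef_pos: [0.4209, 0.029, 0.2226]
eef_rot: [0.009, 3.141, -0.003]
force: [-0.0, 0.2, -0.3]
gripper_width: 0.603
grasp_force: 0.0
```

```bash
python3 sw.py .0054 | grep -E "blue|size \[(7|8|2)"; python3 chk.py
python3 - <<'E'
from h import *
im=imaging.capture("scene"); cv2.imwrite("pics/s9.png",im)
hsv=cv2.cvtColor(im,cv2.COLOR_BGR2HSV)
# knob: dark block in the scene camera; predicted knob top when shut
u=proj("scene",[.4625,.08,.159])[0]; print("knob pred",u)
m=cv2.inRange(hsv,(0,0,0),(180,255,45)); x,y=u.astype(int)
k,l,s,ce=cv2.connectedComponentsWithStats(m[y-15:y+25,x-20:x+20])
print([(r+[x-20,y-15,0,0,0]).tolist() for r in s[1:] if r[4]>15])
o=cv2.imread("pics/scene0.png"); o=cv2.resize(o,(560,420)); d=cv2.absdiff(o,im).max(2)
k,l,s,ce=cv2.connectedComponentsWithStats(cv2.morphologyEx((d>70).astype(np.uint8),cv2.MORPH_OPEN,np.ones((3,3))))
print("changed",[r.tolist() for r in s[1:] if r[4]>25])
E
```

```text
blue 368 c [482.3 328.2] size [111.8  53.4] ang 1.7
wood 148 c [ 634.4 -255.4] size [70.  26.2] ang 0.1
wood 76 c [645.4 -79.7] size [28.1 36.2] ang 27.2
wood 206 c [483.1 328. ] size [76.1 23.1] ang 1.8
t 42.8 pos [0.4211 0.0312 0.2226] yaw 179.74 down [ 0.  0. -1.] q [ 0.05  0.08  1.9   0.    1.16 -1.52] F [ 0.1 -0.2 -0.1] w 0.604 g 0.0
top [ 14  12  21  11 170] [[0.47  0.43  0.012]] [[0.485, 0.464, 0.012], [0.452, 0.399, 0.012]]
top [ 4 14  1  6  6] [[0.471 0.494 0.012]] [[0.479, 0.494, 0.012], [0.461, 0.49, 0.012]]
scene [ 28  14  26  33 405] [[0.472 0.428 0.012]] [[0.51, 0.411, 0.012], [0.43, 0.45, 0.012]]
scene [74 66  5 10 17] [[0.372 0.473 0.012]] [[0.38, 0.466, 0.012], [0.364, 0.478, 0.012]]
knob pred [338.82683811 206.29810397]
[[332, 204, 11, 17, 142]]
changed [[384, 3, 19, 9, 109], [513, 27, 19, 47, 340], [357, 35, 56, 23, 440], [382, 71, 19, 8, 58], [532, 70, 8, 8, 35], [357, 102, 39, 33, 637], [333, 137, 69, 48, 1330], [334, 140, 14, 6, 59], [297, 153, 12, 13, 140], [326, 153, 15, 7, 70], [468, 161, 56, 154, 4149], [373, 168, 23, 17, 250], [555, 199, 5, 11, 40], [344, 219, 11, 6, 38], [345, 271, 11, 11, 89], [462, 311, 38, 17, 321], [456, 321, 8, 5, 26], [493, 329, 67, 34, 1008], [256, 351, 22, 22, 325]]
```

```bash
python3 - <<'E'
from h import *
now=imaging.capture("top")
old=cv2.resize(cv2.imread("pics/top0.png"),(560,420)); o2=cv2.resize(cv2.imread("pics/scene0.png"),(560,420)); n2=imaging.capture("scene")
for lbl,a in(("old",old),("now",now)):
    h=cv2.cvtColor(a,cv2.COLOR_BGR2HSV); t=cv2.inRange(h,(20,130,60),(32,255,255))[262:282,236:268]
    print(lbl,"tape",np.argwhere(t).mean(0) if t.any() else None,t.sum()/255)
for lbl,a in(("old",o2),("now",n2)):
    m=cv2.inRange(cv2.cvtColor(a,cv2.COLOR_BGR2HSV),(0,0,0),(180,255,45))[195:230,320:355]; k,l,s,c=cv2.connectedComponentsWithStats(m); i=1+s[1:,4].argmax(); print(lbl,"knob",c[i],s[i])
st()
E
python3 sw.py .0054 | grep blue
```

```text
old tape [11.06923077 17.45128205] 390.0
now tape [11.65703971 16.73285199] 277.0
old knob [16.77464789 16.52112676] [ 12   9  11  16 142]
now knob [16.56115108 17.02877698] [ 12   9  11  17 139]
t 43.05 pos [0.4213 0.0345 0.2225] yaw -179.83 down [-0.  0. -1.] q [ 0.05  0.08  1.9   0.    1.16 -1.52] F [-0.7  0.7  0.7] w 0.596 g 0.0
blue 366 c [482.5 328.9] size [ 52.7 110.5] ang 89.7
```

```bash
python3 -c "
from rig import hand_in
print(hand_in())"
```

```text
the job is handed in; nothing more can be done
None
```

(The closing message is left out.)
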